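# Wedge up a freshly glued boiler in its gluing cradle

### The job

The toy locomotive's boiler has just had its dark end cap glued on: lay it on its side in the two V-saddles of the gluing cradle, between the rubber buffer and the sliding follower (either end first), and let go of it. Then take the wooden wedge by its thick end and, low down on the cradle's base and with its straight side along the end block, slide it thin end first from your side into the slot between end block and follower, until it drags snugly on both and presses the boiler against the buffer, without forcing it. Finish still holding the wedge pressed in at that depth, with the hand touching neither boiler nor cradle, and leave the things round about where they are.

Things in the scene. Friction and masses are not known exactly. Their poses are not given: they have to be found in the camera images.
- boiler_center (a point): centre of the loose turned boiler, a wooden cylinder 40 mm across and 110 mm long, 0.1 kg, plain wood with a 12 mm darker cap at one end; it stands upright on the bench, dark end up. On its axis half-way along, 55 mm above the bench at the start; z is its axis, towards the dark cap
- boiler: the same boiler; origin at the centre of its uncapped end
- cradle (a point): gluing cradle, fixed: where the boiler's centre belongs when it lies in the saddles, 52 mm above the bench, boiler axis along y. x points across the cradle away from the robot, y from the stop to the end block, z up. V-saddles 10 mm thick, 64 mm wide stand at y = -44 and +44 mm, tops 6 mm below this point; between them it is free to the base. Other blocks end 3 mm above this point
- jig: the cradle as a whole; plywood base 100 x 244 x 18 mm; origin under cradle at the bench top, same axes. The boiler lies between the buffer's face (60 to 64 mm from the cradle point towards -y) and the follower's face (58 mm towards +y when right back): 8 to 12 mm of play lengthwise, less what the follower stands forward
- slot (a point): mouth of the wedge slot, midway between follower and end block while the follower is right back, at the height of the base's top (18 mm) on which the wedge can slide; axes as cradle, x, y = -28, 74.75 mm from it. The wedge goes in along +x. Slot 56 mm long, 37 mm deep, open above; with the follower back 9.5 mm wide here, 1.5 mm at the far end, follower face slanting 1 in 7 like the wedge
- follower: sliding block 60 x 16 mm, 55 mm high, cork face to the boiler, slanted face to the slot; it slides freely (0.3 N) along the cradle, at most 20 mm from its rearmost position towards the boiler (-y), widening the slot by as much; at the start 0 to 2 mm forward, 8 to 17 mm once snug. Its origin moves with it and is at the cradle's origin when right back
- end_block: the fixed block at the +y end of the cradle, 55 mm high. Its slot face does not yield and is straight along x, 79.5 mm from cradle in y, from x = -28 to +28 mm; mouth corners cut back by 4 mm. Slot faces and saddles are waxed (friction about 0.3); origin at the cradle's origin
- buffer: rubber buffer 34 mm across on the cradle's stop at its -y end; yields 1 mm per 6 N, at most 3 mm. The stop is locked, but its place differs by 4 mm from job to job, so the wedge's depth must be felt; origin at the cradle's origin while its face is at 60 mm, moves with it
- wedge_grip (a point): centre of the grip of the loose wedge, 0.06 kg, on its narrow side: 187 mm long in x, 34 mm high, 22 mm thick with parallel sides over the last 61 mm, then tapering to 4 mm at the tip; its +y side is straight, 11 mm from this point, only the -y side slants. Half-way up (17 mm), 22 mm from the butt; x points to the tip, z up. Snug, it lies 98 to 50 mm in front of (-x) cradle
- wedge_tip (a point): middle of the wedge's thin end, half-way up, 165 mm ahead (x) and 9 mm to the straight side (+y) of its grip point
- wedge: the wedge as a whole; origin at the centre of its underside
- glue_bottle: glue bottle 61 mm across and 170 mm high, stands near the work, not to be disturbed; origin under its centre
- brush: glue brush 45 x 174 x 13 mm lying beyond the cradle's end, not to be disturbed; origin under its centre
- wheel_2: turned toy wheel 42 mm across, 14 mm thick, lying in front of the cradle, not to be disturbed; origin under its centre
- wheel_3: another such wheel, not to be disturbed; origin under its centre

How it is judged:
By the outcome, as a careful person would: the job done as asked, in the order asked, and still so for the second after the job is handed in, while the arm keeps its last pose, push and grip.
It also fails if it takes over 72 s, if anything falls off the work surface, if the arm or the gripper's body presses on something with over 40 N, if the wrist force passes 120 N, or if a joint passes its speed limit or range.

### The arm

A 6-joint arm with a two-finger parallel gripper is mounted at the origin on a cart in front of the work surface, level with it; the furniture and walls round the work are solid. World frame = base frame: x ahead of the robot, y to its left, z up, the work surface at z = 0. Lengths are in m, angles in rad, forces in N, time in s.
With the tool pointing down it reaches from about 0.375 to 0.9 m from the base axis. Payload 3.1 kg.
Tool frame: the origin (TCP) lies on the centre line of the jaws, within the pads' length; the fingertips stand 25 mm ahead of it and the grasp point (between the pads) lies 6 mm ahead of it (manip.tips_ahead is the distance from the TCP to the fingertips, in m); z points along the fingers, y is the direction in which the jaws open and shut (so a half turn about z gives the same grasp; the last joint's range is limited). The gripper opens to 85 mm and grips with 20 to 120 N. Pads are 22 mm wide; open, the fingers measure 114 mm over their backs; the gripper's body (76 mm by 85 mm) begins 54 mm behind the grasp point. The pads swing forward as they close: fully open they stand 13 mm farther back than shut.
Start: joints at [-1.409, 0.527, 1.433, -0, 1.181, -0.178], TCP at [0.208, -0.589, 0.256] pointing down, gripper open.
Joint ranges: [-3.08, 3.08], [-0.75, 2.2], [0.22, 2.44], [-1.43, 4.57], [0, 2.65], [-2.85, 2.85]. Speed limits (rad/s): [2.79, 2.79, 3.14, 3.14, 3.14, 3.14].

### API

Orientations are given as a unit quaternion [x, y, z, w].
In Python, from station import manip gives the robot as it stands.
- The arm moves only by the tool play_rows, never from a script. Its argument "steps" is a list that holds one entry, the list of rows, each a list of 6 numbers: the shift along the tool's x, y, z in m, then the turn, a rotation vector about the tool's x, y, z in degrees. In form: [[[x, y, z, rx, ry, rz], ...]]. A call has 1 to 10 rows; each row shifts and turns the commanded pose from where the row before left it, along the tool's axes as they then stand; what a row does not reach is not made up. A row lasts 1/8 s, in which the tool goes at most 62.5 mm and 10.7 degrees, less where a joint would pass 70% of its speed; a pose out of reach is approached as far as the arm can. A call is refused whole if a number of a shift passes 0.0625 or a number of a turn 10.7, either way. A call with a gripper value outside its range is refused whole. "fingers" is the opening, from 0 (shut) to 1 (fully open), set as the call begins (left out, the last holds). The fingers move at their own pace and stop on an object; "squeeze" is the grip in N (left out, the last holds). Time passes only in rows, so rows that do not move let the fingers close. It gives the time, the measured TCP pose, the force and the opening at its end, in the units of the state.
- manip.sense(): the state, without advancing time (a new reading comes with each control period).
- manip.snapshot(name): name is "scene" or "top" or "wrist"; returns a dict with "img" (420x560x3 uint8, red, green, blue), "K" (3x3 intrinsics, pixels), "k1" (the pictures are not rectified: a ray, as slopes to the right and down, at radius r is drawn at 1 + k1 r^2 times it, then the intrinsics apply), "world_from_camera" (4x4, takes a point from camera to world coordinates). Camera axes: x right, y down, z forward; pixel columns grow to the right and rows downward; lengths in m; the calibration is good to about 2 mm. A picture is of the moment at which its call begins. There is no depth.
- manip.sign_off(): hands the job in, once; it reports no verdict.
Trained networks look in a picture, given as the dict that the camera call returned (one of the last four; its "shot" number tells which), for a name from the list of things; names that differ only in an ending like _2 or _b are one class to them, and where a whole thing is asked for, a point or a joint stands for the part that bears it (a point fixed in the world has none). Each returns a list of dicts, best first, with "score" (0 to 1); they miss things now and then, are a little off and sometimes report something else, mostly with a low value. They report only what shows in the picture. A call takes as long as a camera call.
- manip.regions_of(label, picture): "pixels" (420x560 bool, what is visible of it) and "rect" ([left, top, right, bottom] in pixels, round what is visible of it).
- manip.pinpoint(label, picture): "point" ([column, row] in pixels: a listed point, or the origin of a listed thing).
The state is a dict: "t": time; "q": joint angles; "qd": joint speeds; "tau": joint torques, N m; "tcp_pos": TCP position; "tool_rot": TCP orientation; "force": force on the tool from outside, world axes, zero at the start; "ft_torque": the same for the moment, N m; "finger_gap": opening from 0.0 (shut) to 1.0 (fully open).
Only numpy, scipy, OpenCV 4.12 (cv2) and the standard library are available. Lean on these libraries where they do the work, as an engineer would, in place of code of your own. Each camera call takes 0.05 s, during which the arm holds its last target.

## Working session

There is one attempt and no reset: what is moved stays moved. The work goes in short steps, Python scripts to look and compute and a tool call to move; the robot and the scene stay as the last step left them, time stands still between calls to the robot, and variables do not carry over. Pictures are saved under pics/ and viewed, and the job is handed in when it is done.

Besides the shell and the picture viewer there is one more tool, called after "Request:" by a JSON object that holds its "method" and its "body", one argument or row to a line. play_rows: Moves the arm, as the interface text tells. Its arguments: {"type":"object","properties":{"steps":{"type":"array"},"fingers":{"type":"number"},"squeeze":{"type":"number"}},"required":["steps"]}

```bash
ls; mkdir -p pics
cat > h.py <<'E'
import numpy as np, cv2
from station import manip
from scipy.spatial.transform import Rotation as R
def snap(n,f=None):
    p=manip.snapshot(n)
    if f: cv2.imwrite('pics/'+f+'.png',p['img'][:,:,::-1])
    return p
def ray(p,uv):
    K=p['K'];a=np.array([(uv[0]-K[0,2])/K[0,0],(uv[1]-K[1,2])/K[1,1]])
    b=a.copy()
    for _ in range(30): b=a/(1+p['k1']*(b@b))
    T=np.array(p['world_from_camera']);d=T[:3,:3]@np.array([b[0],b[1],1.]);return T[:3,3],d
def at(p,uv,z):
    o,d=ray(p,uv);return o+d*(z-o[2])/d[2]
def proj(p,X):
    T=np.array(p['world_from_camera']);c=T[:3,:3].T@(np.array(X)-T[:3,3]);s=c[:2]/c[2];s=s*(1+p['k1']*(s@s));K=p['K']
    return np.array([K[0,0]*s[0]+K[0,2],K[1,1]*s[1]+K[1,2]])
def tri(obs):
    A=np.zeros((3,3));b=np.zeros(3)
    for p,uv in obs:
        o,d=ray(p,uv);d/=np.linalg.norm(d);M=np.eye(3)-np.outer(d,d);A+=M;b+=M@o
    return np.linalg.solve(A,b)
E
python3 - <<'E'
from h import *
np.set_printoptions(precision=4,suppress=True)
s=snap('scene','s0');t=snap('top','t0');w=snap('wrist','w0')
print(manip.sense())
for p,n in((s,'scene'),(t,'top')): print(n,p['world_from_camera'],p['K'],p['k1'])
for l in ['boiler_center','boiler','cradle','jig','slot','follower','end_block','buffer','wedge_grip','wedge_tip','wedge','glue_bottle','brush','wheel_2']:
    for p,n in((s,'scene'),(t,'top')):
        print(l,n,[(np.round(d['point'],1),round(d['score'],2)) for d in manip.pinpoint(l,p)][:3])
E
```

```text
pics
{'t': 0.15, 'q': array([-1.4095,  0.5283,  1.4336, -0.    ,  1.1814, -0.1785]), 'qd': array([-0.0006, -0.0039, -0.0012,  0.0003,  0.0001, -0.0006]), 'tau': array([  0.0008, -44.2745, -17.8276,  -0.0003,   0.0056,  -0.    ]), 'tcp_pos': array([ 0.2083, -0.5887,  0.2555]), 'tool_rot': array([ 0.9856,  0.1691,  0.    , -0.0008]), 'force': array([-0.9153,  0.5612, -0.0005]), 'ft_torque': array([-0.0141, -0.0244,  0.005 ]), 'finger_gap': 1.0009323903458898}
scene [[-0.7106 -0.3557  0.6071 -0.0186]
 [-0.7035  0.3688 -0.6075  0.8164]
 [-0.0078 -0.8588 -0.5123  0.5393]
 [ 0.      0.      0.      1.    ]] [[536.4492   0.     275.6965]
 [  0.     536.4492 219.9932]
 [  0.       0.       1.    ]] -0.20808873800017913
top [[ 0.0003 -0.9797  0.2005  0.3877]
 [-1.     -0.0011 -0.0036  0.2395]
 [ 0.0037 -0.2005 -0.9797  0.8932]
 [ 0.      0.      0.      1.    ]] [[393.1139   0.     285.6527]
 [  0.     393.1139 207.5334]
 [  0.       0.       1.    ]] 0.013957357264928165
boiler_center scene [(array([221.2, 281. ]), 0.96)]
boiler_center top [(array([198.2, 237. ]), 0.68), (array([259.6, 230.7
[... 605 characters left out ...]
235.3]), 0.25)]
wedge_grip top [(array([247.9, 263.1]), 0.8), (array([203.2, 240.2]), 0.74)]
wedge_tip scene [(array([235.7, 238.6]), 0.63)]
wedge_tip top [(array([265.5, 191.2]), 0.63)]
wedge scene [(array([264.8, 267.6]), 0.58)]
wedge top [(array([257.1, 228.5]), 0.92)]
glue_bottle scene [(array([174. , 251.6]), 0.82), (array([415.8, 250.7]), 0.48)]
glue_bottle top [(array([222.2, 161.1]), 0.78), (array([367. , 187.9]), 0.19)]
brush scene [(array([228. , 214.9]), 0.84)]
brush top [(array([293.1, 146.4]), 0.94), (array([203.4, 242.5]), 0.57)]
wheel_2 scene [(array([411.8, 252.4]), 0.84), (array([381.1, 274.1]), 0.55)]
wheel_2 top [(array([357.8, 299.2]), 0.81), (array([315.5, 295. ]), 0.5)]
```

View pics/s0.png

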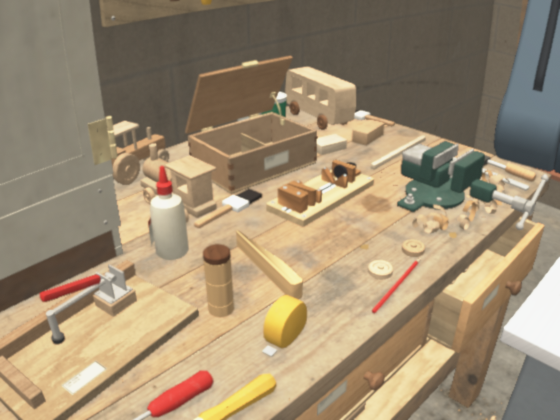

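View pics/t0.png

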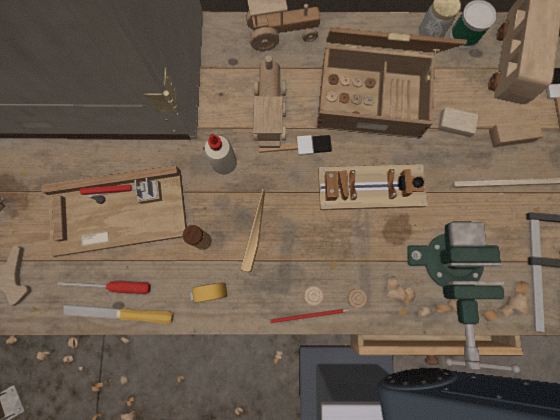

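View pics/w0.png

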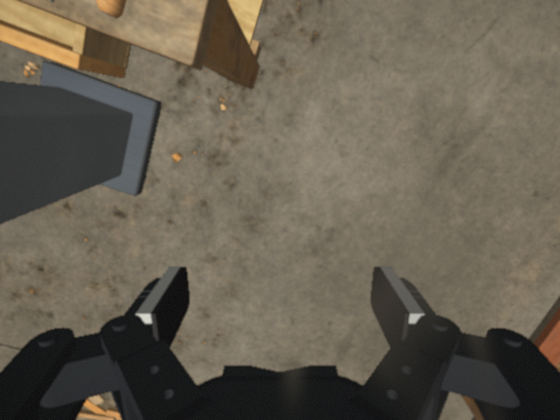

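Run:
```python
from h import *
np.set_printoptions(precision=4,suppress=True)
s=snap('scene');t=snap('top')
def pp(l,p):
    d=manip.pinpoint(l,p); return d[0]['point'] if d else None
for l,z in [('boiler_center',.055),('cradle',.052),('jig',0),('slot',.018),('follower',0),('end_block',0),('wedge_grip',.017),('wedge_tip',.017),('wedge',0),('glue_bottle',0),('brush',0),('wheel_2',0)]:
    a,b=pp(l,s),pp(l,t)
    print(l, None if a is None else at(s,a,z), None if b is None else at(t,b,z), tri([(s,a),(t,b)]) if a is not None and b is not None else '')
I=np.concatenate([cv2.resize(t['img'][150:290,160:440],None,fx=2.8,fy=2.8,interpolation=cv2.INTER_CUBIC)]);cv2.imwrite('pics/t1.png',I[:,:,::-1])
I=cv2.resize(s['img'][130:340,180:440],None,fx=2.8,fy=2.8,interpolation=cv2.INTER_CUBIC);cv2.imwrite('pics/s1.png',I[:,:,::-1])
for l in ['boiler','wedge','jig','end_block','follower','buffer']:
    for p,n in((s,'s'),(t,'t')):
        print(l,n,[(np.round(d['rect']),d['score'],d['pixels'].sum()) for d in manip.regions_of(l,p)][:2])
```

```text
boiler_center [0.4985 0.4214 0.055 ] [0.4946 0.427  0.055 ] [0.4937 0.4256 0.0599]
cradle [0.6146 0.0549 0.052 ] [0.6141 0.041  0.052 ] [0.6195 0.0421 0.0453]
jig [0.6168 0.0524 0.    ] [0.6179 0.0367 0.    ] [ 0.6237  0.0372 -0.0091]
slot [0.5897 0.1177 0.018 ] [0.5849 0.1155 0.018 ] [0.5869 0.1171 0.0185]
follower [0.6167 0.0486 0.    ] None 
end_block None [0.612 0.29  0.   ] 
wedge_grip [0.4463 0.3304 0.017 ] [0.4451 0.322  0.017 ] [0.4478 0.3244 0.0123]
wedge_tip [0.6121 0.294  0.017 ] [0.6127 0.2898 0.017 ] [0.6144 0.2907 0.0142]
wedge None [0.5171 0.2932 0.    ] 
glue_bottle [0.6786 0.3867 0.    ] [0.6833 0.3831 0.    ] [ 0.6844  0.3835 -0.0042]
brush [0.6238 0.0456 0.    ] [0.7181 0.2221 0.    ] [0.6071 0.1853 0.0945]
wheel_2 [0.3665 0.0877 0.    ] [0.3778 0.175  0.    ] [0.3553 0.1653 0.0466]
boiler s [(array([233., 232., 304., 299.]), 0.6, np.int64(1645))]
boiler t [(array([183., 228., 210., 248.]), 0.94, np.int64(446))]
wedge s [(array([234., 228., 306., 301.]), 0.65, np.int64(1644))]
wedge t [(array([246., 189., 264., 275.]), 0.76, np.int64(681))]
jig s [(array([265., 162., 375., 224.]), 0.86, np.int64(3538))]
jig t [(array([318., 163., 427., 211.]), 0.64, np.int64(4611)), (array([308., 287., 323., 304.]), 0.27, np.int64(271))]
end_block s [(array([274., 186., 309., 212.]), 0.7, np.int64(637))]
end_block t [(array([322., 169., 340., 199.]), 0.76, np.int64(370))]
follower s [(array([289., 182., 315., 207.]), 0.62, np.int64(248)), (array([264., 160., 375., 224.]), 0.32, np.int64(3747))]
follower t [(array([336., 171., 350., 205.]), 0.65, np.int64(261))]
buffer s [(array([334., 163., 345., 178.]), 0.48, np.int64(146))]
buffer t []
```

View pics/t1.png

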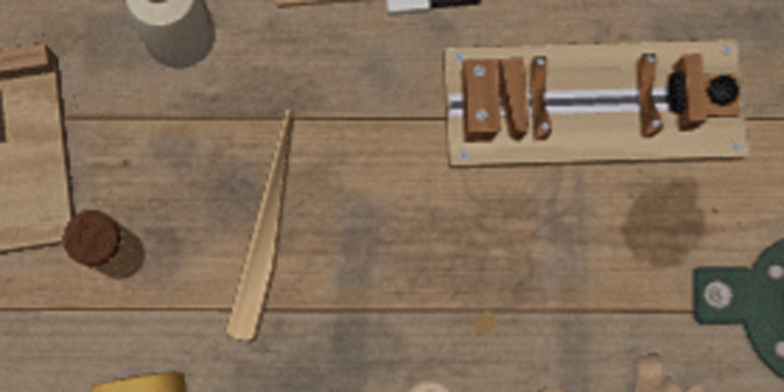

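View pics/s1.png

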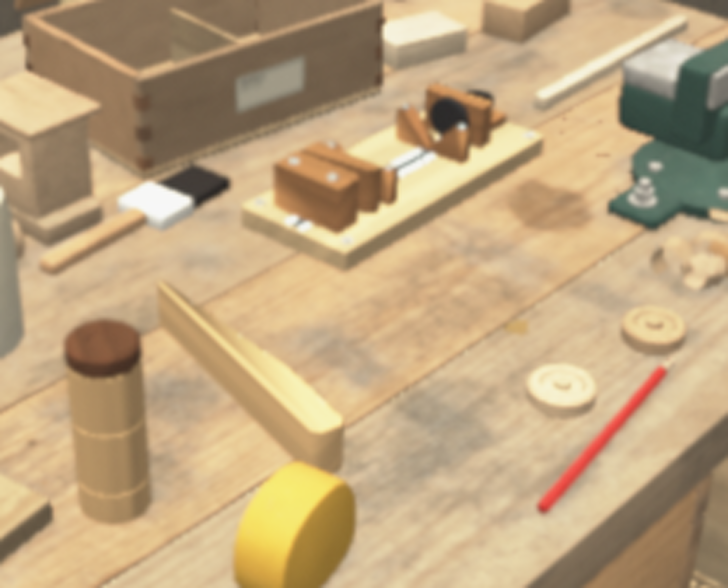

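Run:
```python
from h import *
np.set_printoptions(precision=4,suppress=True)
t=snap('top')
c=lambda a,b,x0,x1,f:cv2.imwrite('pics/'+f+'.png',cv2.resize(t['img'][a:b,x0:x1],None,fx=6,fy=6,interpolation=cv2.INTER_CUBIC)[:,:,::-1])
c(155,220,312,435,'c1'); c(180,280,180,280,'c2')
print('cap',at(t,(192.9,235),.11))
```

```text
cap [0.4916 0.4223 0.11  ]
```

View pics/c1.png

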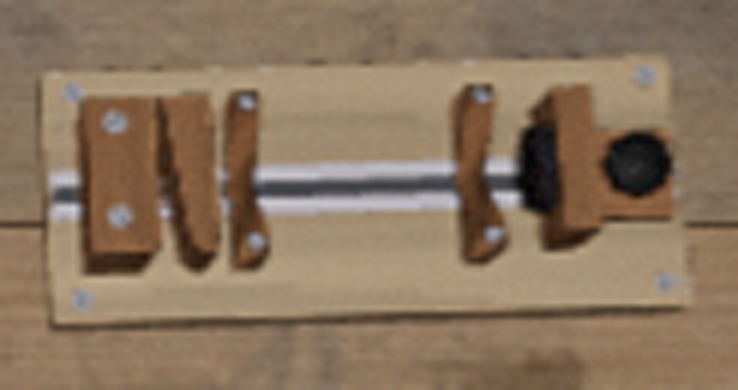

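View pics/c2.png

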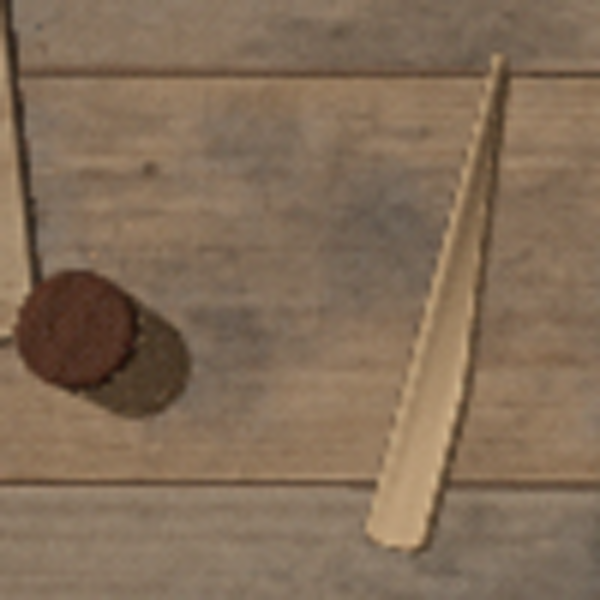

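Run:
```python
from h import *
from scipy.optimize import least_squares
np.set_printoptions(precision=4,suppress=True)
t=snap('top'); s=snap('scene')
px=lambda x,y,x0,y0:(x0+(x+.5)/6-.5,y0+(y+.5)/6-.5)
C=[px(40,72,312,155),px(668,58,312,155),px(690,303,312,155),px(52,318,312,155)]
W=np.array([at(t,c,.018) for c in C]);print(W)
M=np.array([[.05,.122],[.05,-.122],[-.05,-.122],[-.05,.122]])
f=lambda v:(np.array([[np.cos(v[2]),-np.sin(v[2])],[np.sin(v[2]),np.cos(v[2])]])@M.T).T+v[:2]-W[:,:2]
r=least_squares(lambda v:f(v).ravel(),[.61,.04,0]);print(r.x,np.degrees(r.x[2]));print(f(r.x))
a=at(t,px(490,57,180,180),.034);b=at(t,px(368,528,180,180),.034);print(a,b,np.degrees(np.arctan2(*(a-b)[1::-1])),np.linalg.norm(a-b))
print([at(t,px(*q,180,180),.034) for q in [(430,548),(475,380),(508,62)]])
print('cap',at(t,px(77,329,180,180),.11))
x,y,th=r.x
def J(X): return [x+np.cos(th)*X[0]-np.sin(th)*X[1],y+np.sin(th)*X[0]+np.cos(th)*X[1],X[2]]
for p,n in ((s,'s2'),(t,'t2')):
    im=cv2.resize(p['img'],None,fx=4,fy=4,interpolation=cv2.INTER_CUBIC)[:,:,::-1].copy()
    for X in [(-.05,-.122,.018),(.05,-.122,.018),(.05,.122,.018),(-.05,.122,.018),(-.05,.122,0),(0,0,.052),(-.028,.0795,.055),(.028,.0795,.055),(-.028,.07475,.018)]:
        u=proj(p,J(X))*4+1.5;cv2.circle(im,tuple(int(round(k)) for k in u),3,(0,255,0),-1)
    c=proj(p,J((0,0,.03)))*4;c=c.astype(int);cv2.imwrite('pics/'+n+'.png',im[c[1]-170:c[1]+170,c[0]-270:c[0]+270])
```

```text
[[ 0.6639  0.1607  0.018 ]
 [ 0.6698 -0.0826  0.018 ]
 [ 0.5728 -0.0842  0.018 ]
 [ 0.5667  0.1577  0.018 ]]
[0.6183 0.0379 0.0245] 1.4010061825664197
[[ 0.0014  0.0004]
 [ 0.0015 -0.0003]
 [-0.0015 -0.0011]
 [-0.0014  0.0009]]
[0.6058 0.2913 0.034 ] [0.4309 0.333  0.034 ] -13.402386545347898 0.17983122204572113
[array([0.4238, 0.3106, 0.034 ]), array([0.4843, 0.2953, 0.034 ]), array([0.6039, 0.2846, 0.034 ])]
cap [0.4928 0.4233 0.11  ]
```

View pics/s2.png

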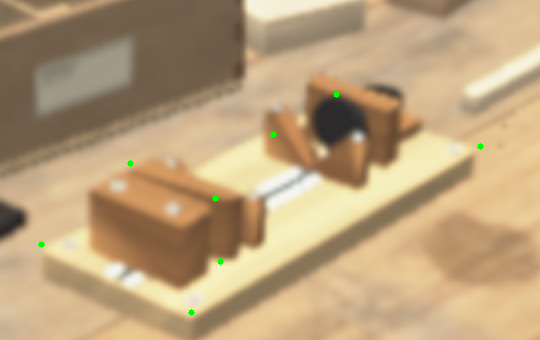

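View pics/t2.png

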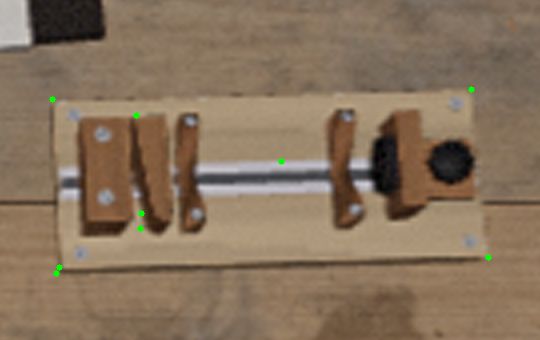

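Run:
```python
from h import *
np.set_printoptions(precision=4,suppress=True)
w=snap('wrist');s=manip.sense()
T=np.eye(4);T[:3,:3]=R.from_quat(s['tool_rot']).as_matrix();T[:3,3]=s['tcp_pos']
X=np.linalg.inv(T)@w['world_from_camera'];print(X,w['K'],w['k1'],manip.tips_ahead)
np.save('X.npy',X)
# target: tool down, tool x along world +x : cam center
d=np.array([.56,.05,.30])-s['tcp_pos'];print(d,T[:3,:3].T@d)
```

```text
[[-0.0014 -0.9529 -0.3031  0.078 ]
 [ 1.     -0.0014 -0.0003  0.001 ]
 [-0.0001 -0.3031  0.9529 -0.1173]
 [ 0.      0.      0.      1.    ]] [[313.7761   0.     279.707 ]
 [  0.     313.7761 208.8728]
 [  0.       0.       1.    ]] 0.022101940893434684 0.025
[0.3517 0.6392 0.0437] [ 0.5446 -0.4854 -0.0437]
```

```bash
cat >> h.py <<'E'
import json,sys
def down(yaw):  # tool z down, tool x at yaw(deg)
    c,s=np.cos(np.radians(yaw)),np.sin(np.radians(yaw))
    return R.from_matrix(np.array([[c,s,0],[s,-c,0],[0,0,-1]]))
def plan(p1,R1,n,p0=None,R0=None):
    s=manip.sense()
    if p0 is None: p0=s['tcp_pos'];R0=R.from_quat(s['tool_rot'])
    p=np.array(p0,float);Rc=R0;rows=[];rv=(R0.inv()*R1).as_rotvec()
    for i in range(n):
        pt=np.array(p0)+(np.array(p1)-p0)*(i+1)/n;Rt=R0*R.from_rotvec(rv*(i+1)/n)
        d=np.round(Rc.inv().apply(pt-p),4);r=np.round(np.degrees((Rc.inv()*Rt).as_rotvec()),2)
        p=p+Rc.apply(d);Rc=Rc*R.from_rotvec(np.radians(r));rows.append([*map(float,d),*map(float,r)])
    print(json.dumps(rows).replace('-0.0,','0,').replace('-0.0]','0]').replace(' 0.0,',' 0,'))
    return p,Rc
def st():
    s=manip.sense();print('t',round(s['t'],2),'q',np.round(s['q'],3),'p',np.round(s['tcp_pos'],4),'z',np.round(R.from_quat(s['tool_rot']).as_matrix().T.round(3).tolist(),3).tolist(),'F',np.round(s['force'],1),'M',np.round(s['ft_torque'],2),'g',round(s['finger_gap'],3))
E
python3 -c "
from h import *
plan([.60,.05,.26],down(0),10)"
```

```text
[[0.0582, -0.0472, -0.0004, 0, 0, 1.95], [0.0566, -0.0492, -0.0003, 0, 0, 1.94], [0.0549, -0.051, -0.0004, 0, 0, 1.95], [0.0532, -0.0529, -0.0004, 0, 0, 1.95], [0.0512, -0.0547, -0.0003, 0, 0, 1.95], [0.0495, -0.0564, -0.0004, 0, 0, 1.94], [0.0474, -0.058, -0.0004, 0, 0, 1.95], [0.0455, -0.0596, -0.0003, 0, 0, 1.95], [0.0434, -0.0611, -0.0004, 0, 0, 1.94], [0.0413, -0.0626, -0.0004, 0, 0, 1.95]]
```

Request:
{"method": "play_rows", "body": {
  "steps": [
    [[0.0416,-0.0337,0,0,0,0],[0.0416,-0.0337,0,0,0,0],[0.0416,-0.0337,0,0,0,0],[0.0416,-0.0337,0,0,0,0],[0.0416,-0.0337,0,0,0,0],[0.0416,-0.0337,0,0,0,0],[0.0416,-0.0337,0,0,0,0]]
  ],
  "fingers": 1
}}

```text
t: 4.53
tcp_pos: [0.4051, -0.2684, 0.2566]
tool_rot: [0.986, 0.169, 0.0, 0.0]
force: [0.5, -0.5, 0.1]
finger_gap: 1.003
```

Request:
{"method": "play_rows", "body": {
  "steps": [
    [[0.0416,-0.0337,0,0,0,0],[0.0416,-0.0337,0,0,0,0],[0.0416,-0.0337,0,0,0,0],[0.0416,-0.0337,0,0,0,0],[0.0416,-0.0337,0,0,0,0],[0.0416,-0.0337,0,0,0,0],[0.0416,-0.0337,0,0,0,0],[0,0,0,0,0,9.75],[0,0,0,0,0,9.75],[0,0,0,0,0,0]]
  ]
}}

```text
t: 5.78
tcp_pos: [0.6002, 0.05, 0.2563]
tool_rot: [1.0, 0.001, -0.0, -0.0]
force: [-0.2, -0.5, 0.2]
finger_gap: 1.0
```

Run:
```python
from h import *
st();w=snap('wrist','w1');np.set_printoptions(precision=4,suppress=True)
def show(l,z):
    d=manip.pinpoint(l,w)
    print(l,[(np.round(k['point'],1),round(k['score'],2),at(w,k['point'],z)) for k in d][:2])
for l,z in [('cradle',.052),('jig',0),('slot',.018),('follower',0),('end_block',0),('buffer',0)]:show(l,z)
```

```text
t 5.78 q [-0.102  0.497  1.492 -0.     1.153  1.467] p [0.6002 0.05   0.2563] z [[1.0, 0.002, -0.0], [0.002, -1.0, -0.0], [-0.0, 0.0, -1.0]] F [-0.2 -0.5  0.2] M [-0.03 -0.05  0.  ] g 1.0
cradle [(array([288.6, 168.4]), 0.9, array([0.6201, 0.0401, 0.052 ]))]
jig [(array([283.3, 156.8]), 0.63, array([0.6245, 0.045 , 0.    ]))]
slot [(array([221.4, 190.3]), 0.86, array([0.5881, 0.1173, 0.018 ]))]
follower [(array([193.3, 327.4]), 0.31, array([0.384 , 0.1712, 0.    ]))]
end_block []
buffer [(array([195.2, 330.7]), 0.28, array([0.3784, 0.1689, 0.    ]))]
```

View pics/w1.png

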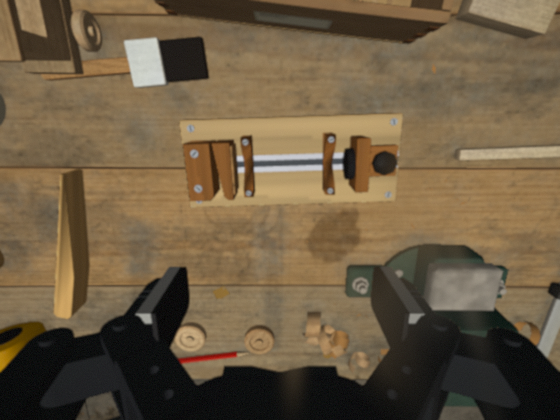

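Run:
```python
import cv2
w=cv2.imread('pics/w1.png')
cv2.imwrite('pics/w1c.png',cv2.resize(w[105:215,170:300],None,fx=6,fy=6,interpolation=cv2.INTER_CUBIC)[:590])
cv2.imwrite('pics/w1d.png',cv2.resize(w[105:215,290:415],None,fx=6,fy=6,interpolation=cv2.INTER_CUBIC)[:590])
```

```text
(no output)
```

View pics/w1c.png

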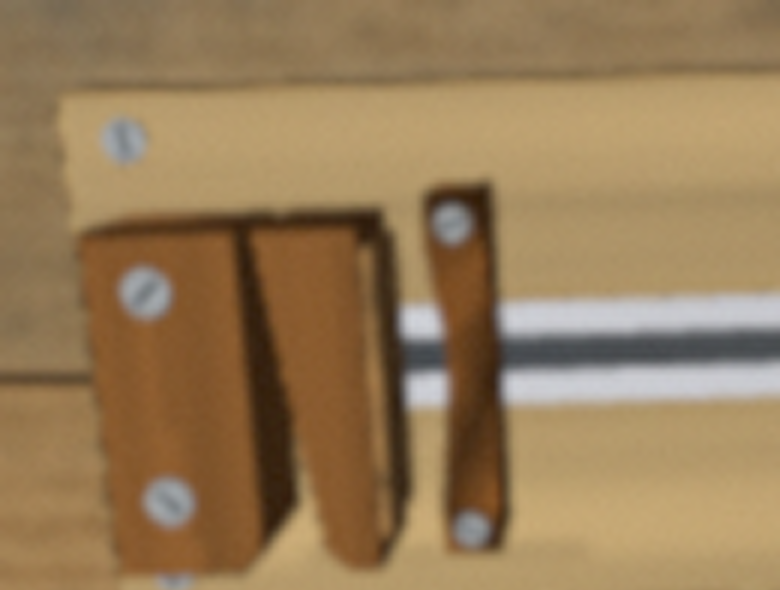

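View pics/w1d.png

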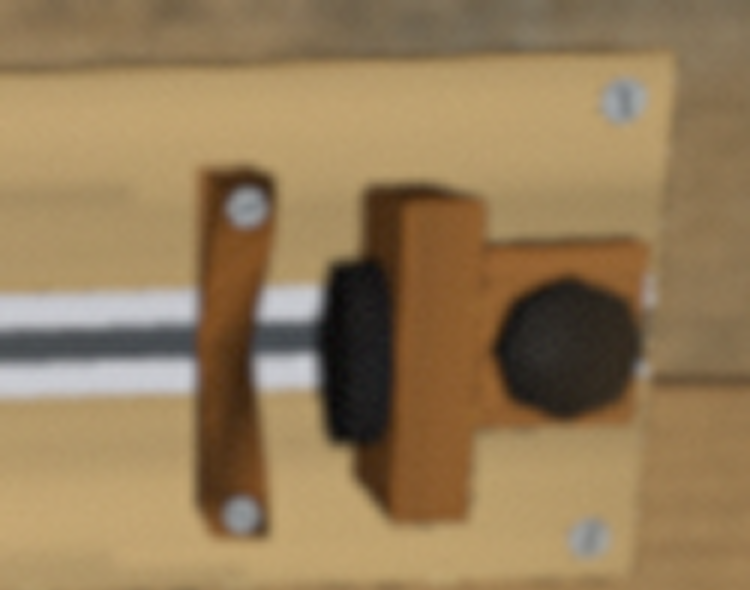

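```bash
cat > fit.py <<'E'
from h import *
from scipy.optimize import least_squares
np.set_printoptions(precision=4,suppress=True)
w=snap('wrist');np.save('w1T.npy',w['world_from_camera'])
px=lambda x,y,x0,y0:np.array([x0+(x+.5)/6-.5,y0+(y+.5)/6-.5])
O=[(px(60,98,170,105),(.05,.122,.018)),(px(672,50,290,105),(.05,-.122,.018)),(px(628,572,290,105),(-.05,-.122,.018)),
   (px(238,230,170,105),(.028,.0795,.055)),(px(263,525,170,105),(-.024,.0795,.055)),
   (px(88,238,170,105),None),]
O=O[:5]
def res(v):
    c,s=np.cos(v[2]),np.sin(v[2])
    return np.concatenate([proj(w,[v[0]+c*X[0]-s*X[1],v[1]+s*X[0]+c*X[1],X[2]])-u for u,X in O])
r=least_squares(res,[.618,.038,.024]);print(r.x,np.degrees(r.x[2]));print(res(r.x).reshape(-1,2))
E
python3 fit.py
```

```text
[0.6209 0.0376 0.0302] 1.7290360709282675
[[-3.2342 -1.1499]
 [ 0.1662 -0.7068]
 [-0.0627  1.3519]
 [ 1.0858 -0.2081]
 [ 1.881   1.1223]]
```

```bash
cat >> fit.py <<'E'
for u,X in O: print(X,at(w,u,X[2]))
s=manip.sense();print(s['t'])
T=np.eye(4);T[:3,:3]=R.from_quat(s['tool_rot']).as_matrix();T[:3,3]=s['tcp_pos']
print(np.linalg.inv(T)@w['world_from_camera']-np.load('X.npy'))
E
python3 fit.py
```

```text
[0.6209 0.0376 0.03  ] 1.7217337403736317
[[-3.2369 -1.1508]
 [ 0.1701 -0.7075]
 [-0.0599  1.3535]
 [ 1.0839 -0.2079]
 [ 1.8793  1.1238]]
(0.05, 0.122, 0.018) [0.666  0.1577 0.018 ]
(0.05, -0.122, 0.018) [ 0.6738 -0.0827  0.018 ]
(-0.05, -0.122, 0.018) [ 0.5762 -0.0857  0.018 ]
(0.028, 0.0795, 0.055) [0.6463 0.119  0.055 ]
(-0.024, 0.0795, 0.055) [0.5957 0.1182 0.055 ]
6.225
[[ 0.0001 -0.      0.      0.0003]
 [ 0.      0.0001 -0.     -0.0002]
 [ 0.      0.      0.     -0.    ]
 [ 0.      0.      0.      0.    ]]
```

```bash
cat >> fit.py <<'E'
print('screws')
S=[at(w,px(452,222,170,105),.046),at(w,px(470,527,170,105),.046),at(w,px(246,207,290,105),.046),at(w,px(241,515,290,105),.046)]
print(np.array(S),np.mean(S,0))
E
python3 fit.py | sed -n '/screws/,$p'
python3 - <<'E'
import sys;sys.path.insert(0,'.')
from h import *
np.set_printoptions(precision=4,suppress=True)
t=snap('top')
px=lambda x,y:np.array([312+(x+.5)/6-.5,155+(y+.5)/6-.5])
S=np.array([at(t,px(*u),.046) for u in [(247,102),(256,242),(481,95),(493,235)]]);print(S,S.mean(0))
print(at(t,px(158,97),.055),at(t,px(155,250),.055))
E
```

```text
screws
[[ 0.6467  0.0844  0.046 ]
 [ 0.593   0.0831  0.046 ]
 [ 0.649  -0.0032  0.046 ]
 [ 0.595  -0.0049  0.046 ]] [0.6209 0.0399 0.046 ]
[[ 0.6435  0.086   0.046 ]
 [ 0.5897  0.0845  0.046 ]
 [ 0.6463 -0.0015  0.046 ]
 [ 0.5925 -0.0031  0.046 ]] [0.618  0.0415 0.046 ]
[0.6426 0.1205 0.055 ] [0.5845 0.1231 0.055 ]
```

```bash
cat >> h.py <<'E'
def tilt(yaw,deg): # tilt about tool y; + leans tool z toward tool +x dir
    return down(yaw)*R.from_rotvec([0,np.radians(deg),0])
E
python3 - <<'E'
from h import *
p,r=plan([.4935,.29,.23],down(90),10)
print(p,r.as_matrix())
Rg=tilt(90,60);print(Rg.as_matrix().T)
p,r=plan([.4935,.3327,.125],Rg,6,p,r);print(p)
E
```

```text
[[-0.0107, -0.024, 0.0026, 0, 0, -9.0], [-0.0068, -0.0254, 0.0027, 0, 0, -9.0], [-0.0027, -0.0262, 0.0026, 0, 0, -9.01], [0.0014, -0.0263, 0.0026, 0, 0, -9.0], [0.0055, -0.0257, 0.0027, 0, 0, -9.0], [0.0094, -0.0245, 0.0026, 0, 0, -9.0], [0.0132, -0.0228, 0.0026, 0, 0, -9.01], [0.0166, -0.0204, 0.0027, 0, 0, -9.0], [0.0195, -0.0176, 0.0026, 0, 0, -9.0], [0.0221, -0.0143, 0.0027, 0.01, 0, -9.0]]
[0.49347798 0.28998426 0.22995134] [[ 6.76390453e-05  9.99999995e-01 -7.69684707e-05]
 [ 9.99999997e-01 -6.76364799e-05  3.33332198e-05]
 [ 3.33280137e-05 -7.69707251e-05 -9.99999996e-01]]
[[ 0.         0.5        0.8660254]
 [ 1.         0.         0.       ]
 [ 0.         0.8660254 -0.5      ]]
[[0.0071, 0, 0.0175, 0, 10.0, 0], [0.004, 0, 0.0185, 0, 10.0, 0], [0.0007, 0, 0.0188, 0, 10.0, 0], [-0.0026, 0, 0.0187, 0, 10.0, 0], [-0.0058, 0, 0.018, 0, 10.0, 0], [-0.0088, 0, 0.0167, 0, 10.0, -0.01]]
[0.49347279 0.3326891  0.12501422]
```

Request:
{"method": "play_rows", "body": {
  "steps": [
    [[-0.0107,-0.024,0.0026,0,0,-9.0],[-0.0068,-0.0254,0.0026,0,0,-9.0],[-0.0027,-0.0262,0.0026,0,0,-9.0],[0.0014,-0.0263,0.0026,0,0,-9.0],[0.0055,-0.0257,0.0026,0,0,-9.0],[0.0094,-0.0245,0.0026,0,0,-9.0],[0.0132,-0.0228,0.0026,0,0,-9.0],[0.0166,-0.0204,0.0026,0,0,-9.0],[0.0195,-0.0176,0.0026,0,0,-9.0],[0.0221,-0.0143,0.0026,0,0,-9.0]]
  ]
}}

```text
t: 7.58
tcp_pos: [0.4932, 0.2909, 0.2303]
tool_rot: [0.705, 0.709, 0.0, 0.0]
force: [0.6, 0.4, -0.1]
finger_gap: 1.0
```

Request:
{"method": "play_rows", "body": {
  "steps": [
    [[0.0071,0,0.0175,0,10.0,0],[0.004,0,0.0185,0,10.0,0],[0.0007,0,0.0188,0,10.0,0],[-0.0026,0,0.0187,0,10.0,0],[-0.0058,0,0.018,0,10.0,0],[-0.0088,0,0.0167,0,10.0,0],[0,0,0,0,0,0]]
  ]
}}

```text
t: 8.45
tcp_pos: [0.4925, 0.3309, 0.1214]
tool_rot: [0.617, 0.612, 0.347, -0.354]
force: [0.2, 0.0, 1.1]
finger_gap: 0.999
```

Run:
```python
from h import *
st();w=snap('wrist','w2');np.set_printoptions(precision=4,suppress=True)
d=manip.pinpoint('boiler_center',w);print([(k['point'],k['score'],at(w,k['point'],.055)) for k in d])
print(proj(w,[.4935,.4245,.055]),proj(w,[.4935,.4245,.11]),proj(w,[.4935,.4245,.0]))
```

```text
t 8.45 q [-0.029  0.845  1.888  1.312  1.098 -1.096] p [0.4925 0.3309 0.1214] z [[0.011, 0.509, 0.861], [1.0, -0.002, -0.011], [-0.004, 0.861, -0.509]] F [0.2 0.  1.1] M [-0.4  -0.01 -0.01] g 0.999
[([285.1, 225.3], 0.88, array([0.4971, 0.4231, 0.055 ]))]
[280.5465 223.9416] [279.7849 171.3024] [281.0926 261.6477]
```

View pics/w2.png

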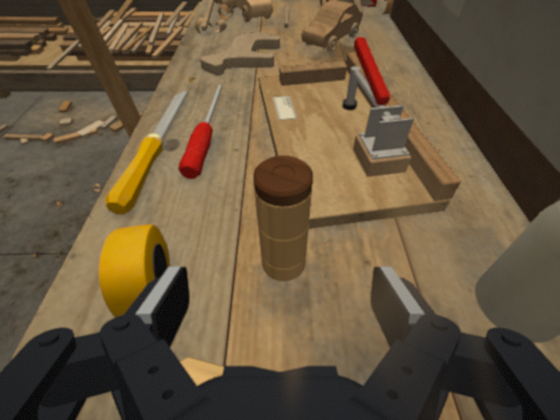

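Request:
{"method": "play_rows", "body": {
  "steps": [
    [[0,0,0,0,0,0],[0,0,0,0,0,0]]
  ]
}}

```text
t: 8.8
tcp_pos: [0.4936, 0.333, 0.1283]
tool_rot: [0.613, 0.615, 0.352, -0.35]
force: [0.3, -0.3, 0.3]
finger_gap: 1.004
```

Run:
```python
from h import *
st();w=snap('wrist','w3');np.set_printoptions(precision=4,suppress=True)
d=manip.regions_of('boiler',w);print([(k['rect'],k['score']) for k in d])
for u,z in [((285,268),0),((283.5,179),.11)]: print(at(w,u,z))
im=cv2.resize(w['img'][140:300,220:350],None,fx=4.5,fy=4.5,interpolation=cv2.INTER_CUBIC);cv2.imwrite('pics/w3c.png',im[:590,:,::-1])
```

```text
t 8.8 q [-0.025  0.832  1.888  1.313  1.099 -1.097] p [0.4936 0.333  0.1283] z [[-0.004, 0.508, 0.862], [1.0, 0.002, 0.004], [-0.0, 0.862, -0.508]] F [ 0.3 -0.3  0.3] M [-0.43 -0.01 -0.04] g 1.004
[([252.5, 166.5, 311.4, 288.6], 0.61), ([465.4, 207.7, 559.9, 352.5], 0.25)]
[0.4997 0.4243 0.    ]
[0.4969 0.4268 0.11  ]
```

View pics/w3c.png

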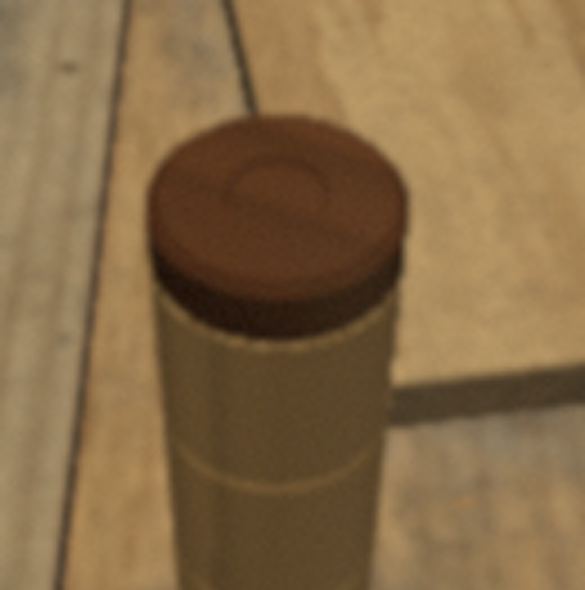

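Run:
```python
from h import *
np.set_printoptions(precision=4,suppress=True)
w=snap('wrist','w4');st()
print(at(w,(281.6,185.2),.11),at(w,(284,288.3),0)+[0,.02,0])
p,r=plan([.495,.4193,.067],tilt(90,60),6);print(p)
```

```text
t 8.95 q [-0.025  0.834  1.888  1.313  1.099 -1.098] p [0.4933 0.3327 0.1273] z [[-0.002, 0.507, 0.862], [1.0, 0.001, 0.002], [-0.0, 0.862, -0.507]] F [0.8 0.1 0.7] M [-0.38  0.01 -0.05] g 0.997
[0.4955 0.4199 0.11  ] [0.4983 0.4232 0.    ]
[[-0.0013, 0.0003, 0.0175, 0, 0.08, 0.02], [-0.0014, 0.0003, 0.0176, -0.01, 0.08, 0.02], [-0.0014, 0.0003, 0.0175, 0, 0.08, 0.02], [-0.0014, 0.0002, 0.0175, -0.01, 0.08, 0.02], [-0.0014, 0.0003, 0.0176, 0, 0.08, 0.02], [-0.0015, 0.0003, 0.0175, -0.01, 0.09, 0.02]]
[0.495  0.4193 0.067 ]
```

Request:
{"method": "play_rows", "body": {
  "steps": [
    [[-0.0014,0.0004,0.0172,0,0,0],[-0.0014,0.0004,0.0172,0,0,0],[-0.0014,0.0004,0.0172,0,0,0],[-0.0014,0.0004,0.0172,0,0,0],[-0.0014,0.0004,0.0172,0,0.3,0],[-0.0014,0.0004,0.0172,0,0.3,0],[0,0,0,0,0,0]]
  ]
}}

```text
t: 9.82
tcp_pos: [0.4945, 0.4181, 0.0653]
tool_rot: [0.612, 0.612, 0.353, -0.355]
force: [0.1, -0.5, -0.5]
finger_gap: 0.999
```

Run:
```python
from h import *
snap('wrist','w5');st()
```

```text
t 9.88 q [ 0.14   0.967  1.812  1.495  1.038 -1.149] p [0.4949 0.4176 0.0659] z [[0.001, 0.498, 0.867], [1.0, 0.002, -0.002], [-0.002, 0.867, -0.498]] F [-0.   0.2  0.2] M [-0.39  0.01 -0.  ] g 1.0
```

View pics/w5.png

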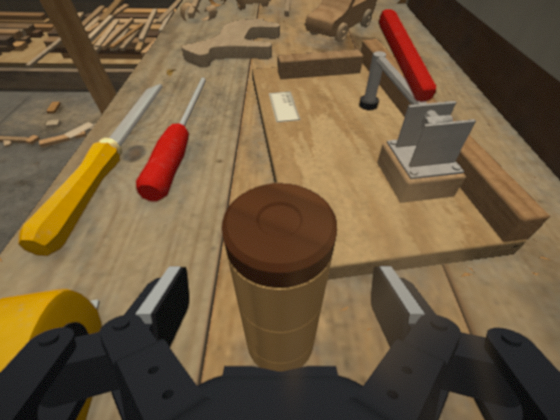

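Request:
{"method": "play_rows", "body": {
  "steps": [
    [[0,0,0,0,0,0],[0,0,0,0,0,0],[0,0,0,0,0,0],[0,0,0,0,0,0],[0,0,0,0,0,0],[0,0,0,0,0,0]]
  ],
  "fingers": 0,
  "squeeze": 45
}}

```text
t: 10.62
tcp_pos: [0.4957, 0.4171, 0.0669]
tool_rot: [0.612, 0.612, 0.354, -0.355]
force: [1.0, -1.5, 3.4]
finger_gap: 0.454
```

Run:
```python
from h import *
snap('wrist','w6');st()
```

```text
t 10.68 q [ 0.139  0.966  1.812  1.495  1.039 -1.149] p [0.4957 0.4171 0.0669] z [[0.001, 0.497, 0.868], [1.0, 0.0, -0.001], [-0.001, 0.868, -0.497]] F [-0.4 -3.2  3.9] M [-0.08 -0.15 -0.04] g 0.452
```

View pics/w6.png

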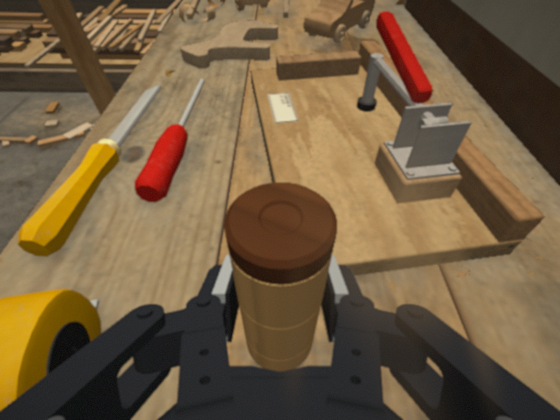

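```bash
cat > place.py <<'E'
from h import *
np.set_printoptions(precision=4,suppress=True)
cx,cy,th=.6197,.0406,np.radians(1.6)
def jig(X): c,s=np.cos(th),np.sin(th);return np.array([cx+c*X[0]-s*X[1],cy+s*X[0]+c*X[1],X[2]])
Rp=tilt(91.6,-30.2)
def ptcp(z,off=(-.0076,0,.0106),dy=-.002): return jig([0,dy,z])-Rp.apply(off)
if __name__=='__main__':
    print('a',Rp.apply([.868,-.001,-.497]),'tcp place',ptcp(.053))
    s=manip.sense();p0=s['tcp_pos'];r0=R.from_quat(s['tool_rot'])
    p,r=plan(p0+[0,-.03,.2],r0,4,p0,r0)
    p,r=plan(ptcp(.15),Rp,10,p,r);print(p,ptcp(.15))
E
python3 place.py
```

```text
a [-0.0289  0.9998 -0.0071] tcp place [0.6194 0.0505 0.0583]
[[0.0397, 0, -0.0314, 0, 0, 0.0], [0.0396, -0.0001, -0.0313, 0, 0, 0.0], [0.0397, 0, -0.0314, 0, 0, 0.0], [0.0396, -0.0001, -0.0314, 0, 0, 0.0]]
[[-0.0264, 0.0124, -0.0237, 0.04, -9.04, -0.17], [-0.0298, 0.0122, -0.0192, 0.04, -9.04, -0.17], [-0.0325, 0.0122, -0.0143, 0.04, -9.04, -0.17], [-0.0344, 0.0121, -0.009, 0.04, -9.03, -0.18], [-0.0355, 0.0119, -0.0035, 0.04, -9.04, -0.17], [-0.0355, 0.0119, 0.0021, 0.04, -9.04, -0.17], [-0.0349, 0.0117, 0.0076, 0.05, -9.04, -0.17], [-0.0332, 0.0117, 0.013, 0.04, -9.04, -0.17], [-0.0308, 0.0115, 0.0181, 0.04, -9.04, -0.17], [-0.0277, 0.0115, 0.0227, 0.04, -9.03, -0.18]]
[0.6194 0.0505 0.1553] [0.6194 0.0505 0.1553]
```

Request:
{"method": "play_rows", "body": {
  "steps": [
    [[0.0397,0,-0.0314,0,0,0],[0.0397,0,-0.0314,0,0,0],[0.0397,0,-0.0314,0,0,0],[0.0397,0,-0.0314,0,0,0],[0,0,0,0,0,0]]
  ]
}}

```text
t: 11.3
tcp_pos: [0.4969, 0.387, 0.2698]
tool_rot: [0.611, 0.613, 0.356, -0.352]
force: [0.0, -0.5, -1.5]
finger_gap: 0.452
```

Request:
{"method": "play_rows", "body": {
  "steps": [
    [[-0.0264,0.0124,-0.0237,0,-9,-0.17],[-0.0298,0.0122,-0.0192,0,-9,-0.17],[-0.0325,0.0122,-0.0143,0,-9,-0.17],[-0.0344,0.0121,-0.009,0,-9,-0.17],[-0.0355,0.0119,-0.0035,0,-9,-0.17],[-0.0355,0.0119,0.0021,0,-9,-0.17],[-0.0349,0.0117,0.0076,0,-9,-0.17],[-0.0332,0.0117,0.013,0,-9,-0.17],[-0.0308,0.0115,0.0181,0,-9,-0.17],[-0.0277,0.0115,0.0227,0,-9,-0.17]]
  ]
}}

```text
t: 12.55
tcp_pos: [0.6187, 0.0503, 0.1523]
tool_rot: [0.673, 0.692, -0.18, 0.187]
force: [0.2, -0.3, -2.3]
finger_gap: 0.451
```

Request:
{"method": "play_rows", "body": {
  "steps": [
    [[0,0,0,0,0,0],[0,0,0,0,0,0]]
  ]
}}

```text
t: 12.8
tcp_pos: [0.6183, 0.0514, 0.1532]
tool_rot: [0.675, 0.692, -0.178, 0.185]
force: [-1.2, 0.5, -1.2]
finger_gap: 0.452
```

Run:
```python
from h import *
snap('wrist','w7');snap('scene','s7');snap('top','t7');st()
```

```text
t 12.95 q [ 0.12   0.718  1.496 -0.603  1.062  0.432] p [0.6192 0.0511 0.1552] z [[-0.02, 0.868, -0.497], [1.0, 0.027, 0.007], [0.019, -0.497, -0.868]] F [-0.4  0.7 -1.2] M [ 0.33 -0.04  0.01] g 0.456
```

View pics/w7.png

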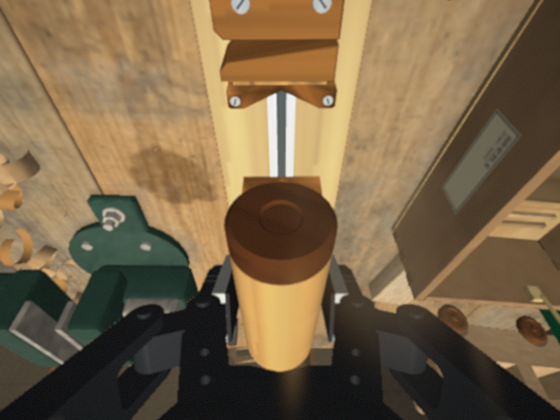

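View pics/s7.png

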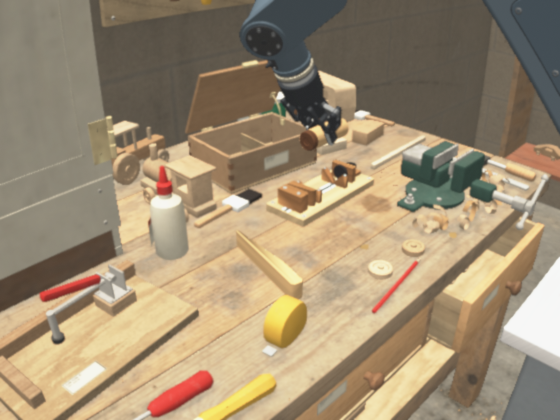

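View pics/t7.png

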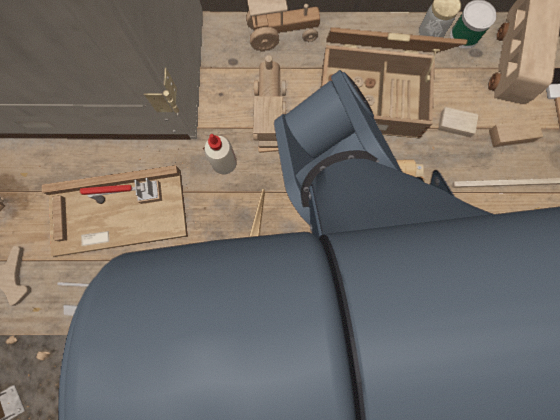

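```bash
sed -i 's/-30.2/-29.8/' place.py
python3 - <<'E'
from place import *
w=snap('wrist');s=manip.sense();Rt=R.from_quat(s['tool_rot'])
a=Rt.apply([.868,0,-.497]);B=s['tcp_pos']+Rt.apply([-.0076,0,.0106])
print('a',a,'B',B)
for k in (.055,): 
  print(proj(w,B+a*k), [proj(w,B+a*k+.02*v) for v in (Rt.apply([0,1,0]),-Rt.apply([0,1,0]),np.cross(a,Rt.apply([0,1,0])),-np.cross(a,Rt.apply([0,1,0])))])
px=[at(w,u,.046) for u in [(235,101),(328,101)]];print('saddle screws',px,jig([-.027,.044,.046]),jig([.027,.044,.046]))
p,r=plan(ptcp(.075),Rp,5);p,r=plan(ptcp(.053),Rp,3,p,r)
E
```

```text
a [-0.0265  0.9999 -0.0003] B [0.6196 0.0392 0.15  ]
[278.2515 223.6722] [array([337.1755, 223.6442]), array([219.345 , 223.7233]), array([278.4266, 183.5198]), array([278.0237, 275.5597])]
saddle screws [array([0.5933, 0.0818, 0.046 ]), array([0.6481, 0.083 , 0.046 ])] [0.5915 0.0838 0.046 ] [0.6455 0.0853 0.046 ]
[[0.0074, -0.0001, 0.0131, 0.06, 0, -0.05], [0.0073, 0, 0.013, 0.06, 0, -0.06], [0.0074, 0, 0.0131, 0.06, 0.01, -0.05], [0.0073, -0.0001, 0.0131, 0.06, 0, -0.05], [0.0074, 0.0001, 0.0131, 0.06, 0, -0.06]]
[[0.0036, 0, 0.0063, 0, 0, 0.0], [0.0037, 0, 0.0064, 0, 0, 0.0], [0.0036, 0, 0.0063, 0, 0, 0.0]]
```

Run:
```python
import cv2
w=cv2.imread('pics/w7.png')
cv2.imwrite('pics/w7c.png',cv2.resize(w[165:385,205:355],None,fx=2.7,fy=2.7*1,interpolation=cv2.INTER_CUBIC))
```

```text
(no output)
```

View pics/w7c.png

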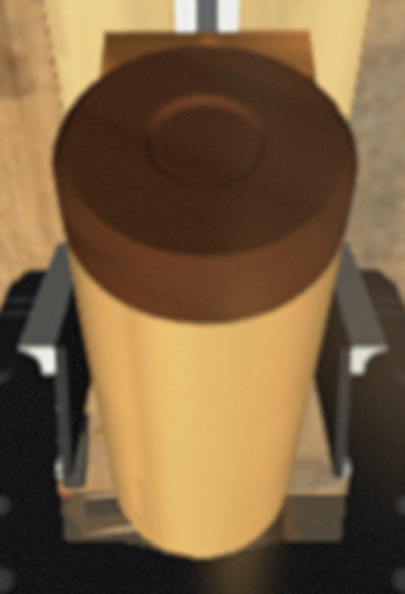

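```bash
cat > bf.py <<'E'
from h import *
from scipy.optimize import least_squares
np.set_printoptions(precision=4,suppress=True)
w=snap('wrist');X=np.load('X.npy');w['world_from_camera']=X  # tool frame
ph=np.linspace(0,2*np.pi,73)
def circ(v,k,r=.02):
    x,z,al,y=v;a=np.array([np.cos(al),0,-np.sin(al)]);n=np.array([np.sin(al),0,np.cos(al)])
    c=np.array([x,y,z])+k*a
    return np.array([proj(w,c+r*(np.cos(t)*np.array([0,1,0])+np.sin(t)*n)) for t in ph])
def res(v):
    c=circ(v,.055);f=circ(v,-.055);cap=circ(v,.043)
    return [c[:,0].min()-225.4,c[:,0].max()-337.2,c[:,1].min()-181.7,c[:,1].max()-259.4,f[:,1].max()-371.5,cap[:,1].max()-284.6]
r=least_squares(res,[-.0076,.0106,np.radians(29.8),0]);print(r.x,np.degrees(r.x[2]),np.array(res(r.x)))
print(np.array(res([-.0076,.0106,np.radians(29.8),0])))
E
python3 bf.py
```

```text
[-0.0078  0.0176  0.4981  0.0015] 28.537574412171782 [ 0.8353 -0.8351 -1.2635  2.9694  0.7726 -2.6213]
[-7.3835 -1.2344  3.5302 17.6978  8.5817 11.5227]
```

```bash
sed -i 's/,.0106),dy/,.0145),dy/' place.py
python3 - <<'E'
from place import *
print(ptcp(.064))
p,r=plan(ptcp(.064),Rp,7)
E
```

```text
[0.6194 0.0524 0.0728]
[[0.0061, -0.0001, 0.0101, 0.04, 0, -0.04], [0.006, 0, 0.0102, 0.05, 0.01, -0.04], [0.0061, -0.0001, 0.0101, 0.04, 0, -0.04], [0.006, 0, 0.0102, 0.05, 0, -0.04], [0.0061, 0, 0.0101, 0.04, 0.01, -0.04], [0.006, 0, 0.0102, 0.05, 0, -0.04], [0.0061, 0, 0.0101, 0.04, 0, -0.04]]
```

Request:
{"method": "play_rows", "body": {
  "steps": [
    [[0.006,0,0.0101,0.04,0,-0.04],[0.006,0,0.0101,0.04,0,-0.04],[0.006,0,0.0101,0.04,0,-0.04],[0.006,0,0.0101,0.04,0,-0.04],[0.006,0,0.0101,0.04,0,-0.04],[0.006,0,0.0101,0.04,0,-0.04],[0.006,0,0.0101,0.04,0,-0.04],[0,0,0,0,0,0]]
  ]
}}

```text
t: 14.05
tcp_pos: [0.6187, 0.0518, 0.0711]
tool_rot: [0.673, 0.693, -0.181, 0.184]
force: [-0.6, -1.8, -1.4]
finger_gap: 0.453
```

Run:
```python
from place import *
snap('wrist','w8');snap('scene','s8');st()
im=cv2.imread('pics/s8.png');cv2.imwrite('pics/s8c.png',cv2.resize(im[90:240,230:420],None,fx=4,fy=4,interpolation=cv2.INTER_CUBIC))
```

```text
t 14.15 q [ 0.122  0.842  1.516 -0.655  0.951  0.527] p [0.6195 0.0519 0.0724] z [[-0.025, 0.867, -0.498], [1.0, 0.028, -0.001], [0.013, -0.498, -0.867]] F [-0.2  0.8 -1.3] M [ 0.33  0.01 -0.04] g 0.453
```

View pics/w8.png

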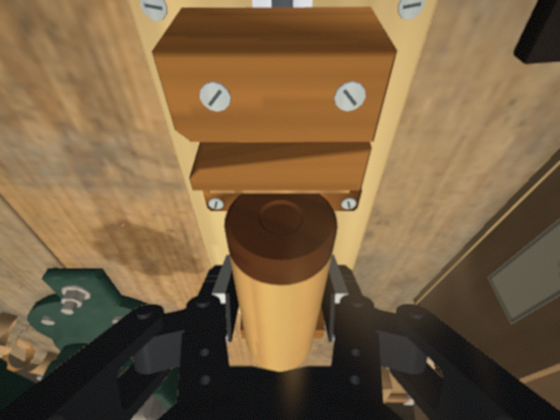

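View pics/s8c.png

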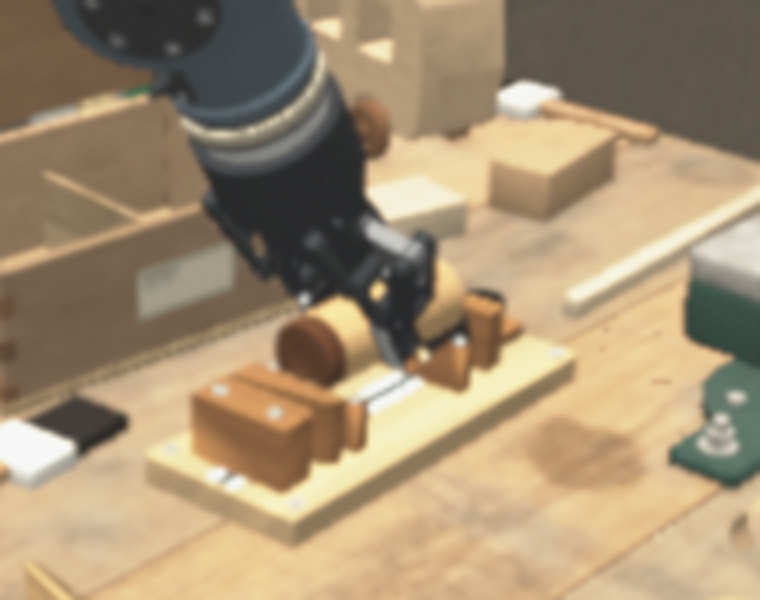

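Request:
{"method": "play_rows", "body": {
  "steps": [
    [[0.0013,0,-0.0007,0,0,0],[0.0015,0,0.0026,0,0,0],[0.0015,0,0.0026,0,0,0],[0,0,0,0,0,0],[0,0,0,0,0,0]]
  ]
}}

```text
t: 14.78
tcp_pos: [0.6193, 0.0534, 0.0663]
tool_rot: [0.673, 0.693, -0.18, 0.184]
force: [0.1, -0.1, -1.6]
finger_gap: 0.456
```

Request:
{"method": "play_rows", "body": {
  "steps": [
    [[0.0005,0,0.0009,0,0,0],[0.0005,0,0.0009,0,0,0],[0,0,0,0,0,0],[0,0,0,0,0,0]]
  ]
}}

```text
t: 15.28
tcp_pos: [0.6194, 0.0534, 0.0643]
tool_rot: [0.673, 0.693, -0.18, 0.184]
force: [-0.2, 0.3, -1.7]
finger_gap: 0.454
```

Run:
```python
from place import *
st();snap('wrist','w9');snap('scene','s9')
im=cv2.imread('pics/s9.png');cv2.imwrite('pics/s9c.png',cv2.resize(im[110:240,250:400],None,fx=5,fy=5,interpolation=cv2.INTER_CUBIC)[:600])
```

```text
t 15.28 q [ 0.124  0.854  1.517 -0.66   0.942  0.539] p [0.6194 0.0534 0.0643] z [[-0.025, 0.867, -0.498], [1.0, 0.028, -0.001], [0.013, -0.498, -0.867]] F [-0.2  0.3 -1.7] M [ 0.28 -0.02 -0.02] g 0.454
```

View pics/s9c.png

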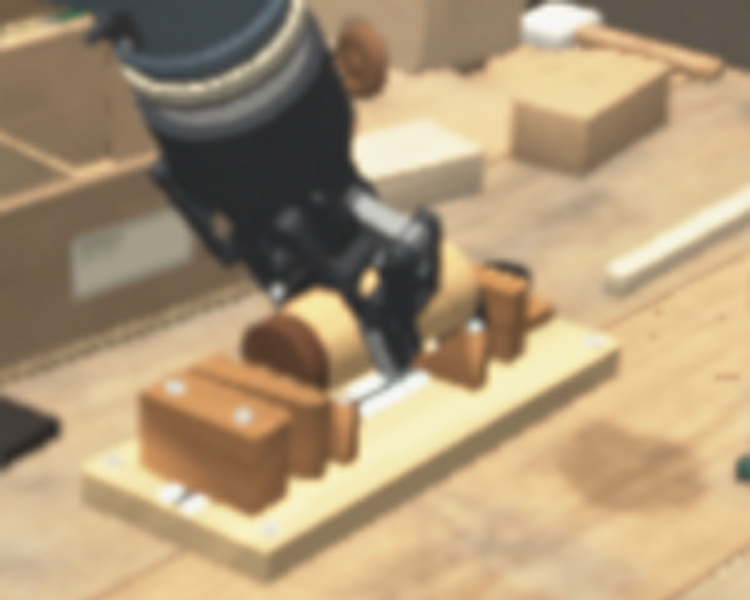

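View pics/w9.png

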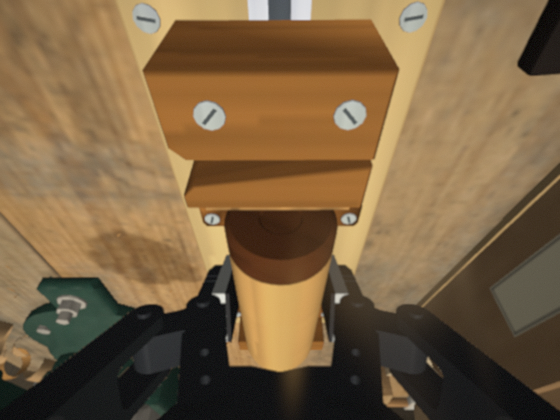

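Request:
{"method": "play_rows", "body": {
  "steps": [
    [[0.0005,0,0.0009,0,0,0],[0.0005,0,0.0009,0,0,0],[0,0,0,0,0,0],[0,0,0,0,0,0]]
  ]
}}

```text
t: 15.88
tcp_pos: [0.6193, 0.0533, 0.0622]
tool_rot: [0.673, 0.693, -0.18, 0.184]
force: [-0.8, 0.5, -2.1]
finger_gap: 0.453
```

Request:
{"method": "play_rows", "body": {
  "steps": [
    [[0.0005,0,0.0009,0,0,0],[0,0,0,0,0,0],[0,0,0,0,0,0]]
  ]
}}

```text
t: 16.25
tcp_pos: [0.6196, 0.0533, 0.0613]
tool_rot: [0.673, 0.693, -0.18, 0.185]
force: [0.1, -0.5, -0.0]
finger_gap: 0.453
```

Request:
{"method": "play_rows", "body": {
  "steps": [
    [[0.0005,0,0.0009,0,0,0],[0,0,0,0,0,0],[0,0,0,0,0,0]]
  ]
}}

```text
t: 16.62
tcp_pos: [0.6197, 0.0532, 0.0611]
tool_rot: [0.673, 0.693, -0.18, 0.185]
force: [-0.6, -0.1, 5.8]
finger_gap: 0.453
```

Request:
{"method": "play_rows", "body": {
  "steps": [
    [[0.0005,0,0.0009,0,0,0],[0,0,0,0,0,0],[0,0,0,0,0,0]]
  ]
}}

```text
t: 17.0
tcp_pos: [0.6198, 0.0532, 0.0609]
tool_rot: [0.673, 0.693, -0.18, 0.186]
force: [-2.5, 1.5, 9.4]
finger_gap: 0.452
```

Request:
{"method": "play_rows", "body": {
  "steps": [
    [[-0.0007,0,-0.0013,0,0,0],[0,0,0,0,0,0],[0,0,0,0,0,0],[0,0,0,0,0,0],[0,0,0,0,0,0]]
  ],
  "fingers": 0.7
}}

```text
t: 17.62
tcp_pos: [0.6193, 0.0533, 0.0604]
tool_rot: [0.673, 0.693, -0.18, 0.184]
force: [-0.3, -0.2, 0.4]
finger_gap: 0.698
```

Run:
```python
from place import *
st();snap('wrist','w10')
```

```text
t 17.62 q [ 0.124  0.86   1.517 -0.663  0.937  0.543] p [0.6193 0.0533 0.0604] z [[-0.025, 0.867, -0.498], [1.0, 0.028, -0.001], [0.013, -0.498, -0.867]] F [-0.3 -0.2  0.4] M [ 0.25 -0.    0.03] g 0.698
```

View pics/w10.png

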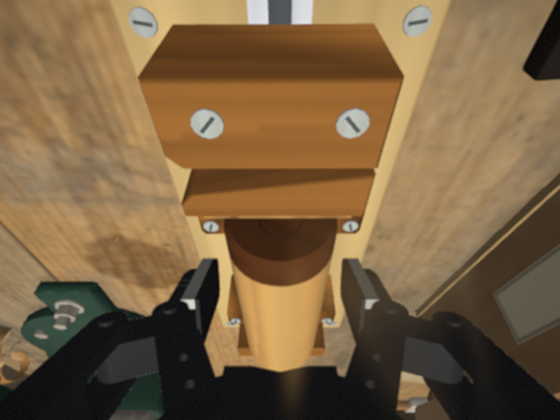

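Request:
{"method": "play_rows", "body": {
  "steps": [
    [[-0.01,0,-0.0174,0,0,0],[-0.015,0,-0.026,0,0,0],[-0.02,0,-0.0348,0,0,0],[-0.02,0,-0.0348,0,0,0],[-0.02,0,-0.0348,0,6,0],[0,0,0,0,8,0],[0,0,0,0,8,0],[0,0,0,0,8,0],[0,0,0,0,0,0]]
  ]
}}

```text
t: 18.8
tcp_pos: [0.6199, 0.0511, 0.2328]
tool_rot: [0.698, 0.716, 0.001, 0.0]
force: [-0.7, -0.1, 0.2]
finger_gap: 0.701
```

Run:
```python
from place import *
st();snap('wrist','w11');snap('scene','s11')
im=cv2.imread('pics/s11.png');cv2.imwrite('pics/s11c.png',cv2.resize(im[110:240,250:400],None,fx=5,fy=5,interpolation=cv2.INTER_CUBIC)[:600])
```

```text
t 18.8 q [-0.098  0.549  1.466  0.001  1.126 -0.123] p [0.6199 0.0511 0.2328] z [[-0.025, 1.0, 0.001], [1.0, 0.025, 0.001], [0.001, 0.001, -1.0]] F [-0.7 -0.1  0.2] M [-0.03  0.02 -0.01] g 0.701
```

View pics/w11.png

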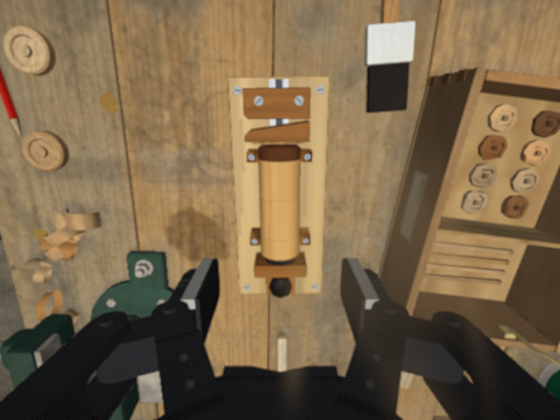

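View pics/s11c.png

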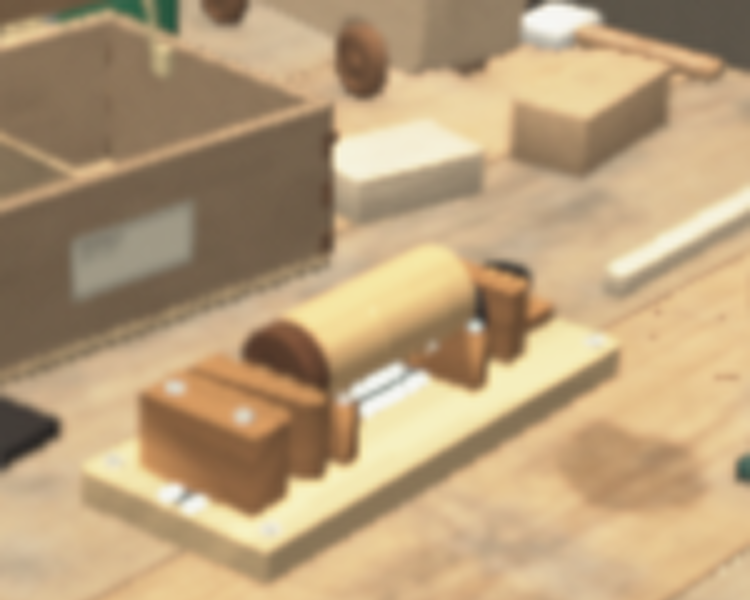

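Run:
```python
import cv2
w=cv2.imread('pics/w11.png')
cv2.imwrite('pics/w11c.png',cv2.resize(w[75:170,225:335],None,fx=6,fy=6,interpolation=cv2.INTER_CUBIC))
cv2.imwrite('pics/w11d.png',cv2.resize(w[220:300,225:335],None,fx=6,fy=6,interpolation=cv2.INTER_CUBIC))
```

```text
(no output)
```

View pics/w11c.png

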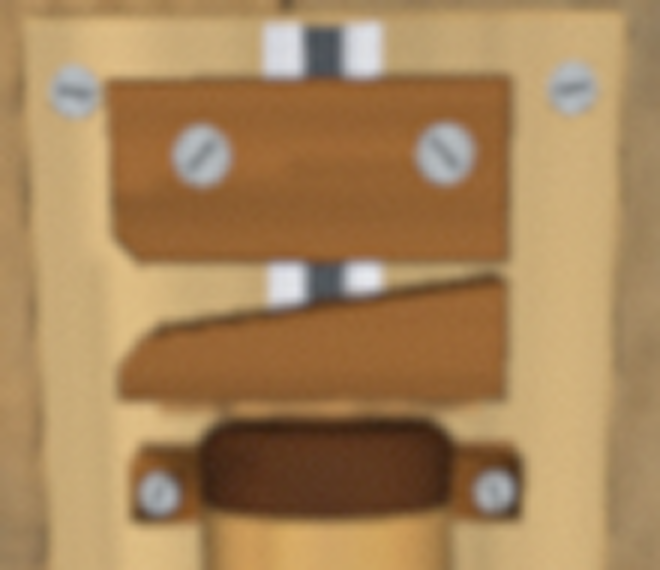

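View pics/w11d.png

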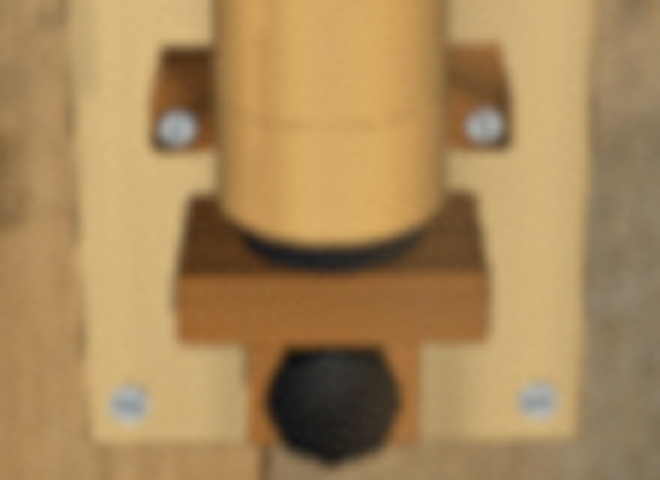

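Run:
```python
from place import *
w=snap('wrist')
px=lambda x,y,x0,y0:np.array([x0+(x+.5)/6-.5,y0+(y+.5)/6-.5])
c=lambda x,y:px(x,y,225,75); d=lambda x,y:px(x,y,225,220)
S=np.array([at(w,c(158,493),.046),at(w,c(494,491),.046),at(w,d(178,129),.046),at(w,d(485,127),.046)]);print(S,S.mean(0))
for n,u in [('eb near',c(140,262)),('eb far',c(507,260)),('fol mouth',c(150,325)),('fol far',c(500,275)),('fol chamf',c(118,375)),('fol face',c(300,403))]: print(n,at(w,u,.055))
print('nominal eb',jig([-.024,.0795,.055]),jig([.028,.0795,.055]))
print('cap',at(w,c(327,420),.072),at(w,c(327,517),.072))
```

```text
[[ 0.5913  0.0854  0.046 ]
 [ 0.6451  0.0872  0.046 ]
 [ 0.5947 -0.0025  0.046 ]
 [ 0.6482 -0.0007  0.046 ]] [0.6198 0.0423 0.046 ]
eb near [0.5895 0.1212 0.055 ]
eb far [0.6444 0.1229 0.055 ]
fol mouth [0.5909 0.1121 0.055 ]
fol far [0.6435 0.1207 0.055 ]
fol chamf [0.586  0.1045 0.055 ]
fol face [0.6139 0.1011 0.055 ]
nominal eb [0.5935 0.1194 0.055 ] [0.6455 0.1209 0.055 ]
cap [0.6181 0.1004 0.072 ] [0.6184 0.0864 0.072 ]
```

```bash
sed -i 's/^cx,cy,th=.*/cx,cy,th=.6196,.0414,np.radians(1.8)/' place.py
python3 - <<'E'
from place import *
p,r=plan([.46,.315,.21],down(-14),10)
E
```

```text
[[0.0266, -0.0152, 0.0022, -0.01, 0, 10.57], [0.0233, -0.0197, 0.0022, -0.01, 0, 10.56], [0.0193, -0.0238, 0.0022, 0, 0, 10.57], [0.0147, -0.0268, 0.0022, -0.01, 0.01, 10.56], [0.0095, -0.0291, 0.0021, -0.01, 0, 10.57], [0.0039, -0.0303, 0.0022, -0.01, 0, 10.57], [-0.0016, -0.0306, 0.0022, -0.01, 0, 10.56], [-0.0073, -0.0297, 0.0021, 0, 0, 10.57], [-0.0125, -0.0279, 0.0022, -0.01, 0.01, 10.56], [-0.0175, -0.0251, 0.0022, -0.01, 0, 10.57]]
```

Request:
{"method": "play_rows", "body": {
  "steps": [
    [[0.0266,-0.0152,0.0022,0,0,10.56],[0.0233,-0.0197,0.0022,0,0,10.56],[0.0193,-0.0238,0.0022,0,0,10.56],[0.0147,-0.0268,0.0022,0,0,10.56],[0.0095,-0.0291,0.0022,0,0,10.56],[0.0039,-0.0303,0.0022,0,0,10.56],[-0.0016,-0.0306,0.0022,0,0,10.56],[-0.0073,-0.0297,0.0022,0,0,10.56],[-0.0125,-0.0279,0.0022,0,0,10.56],[-0.0175,-0.0251,0.0022,0,0,10.56]]
  ]
}}

```text
t: 20.2
tcp_pos: [0.4589, 0.3164, 0.2098]
tool_rot: [0.992, -0.123, -0.0, -0.0]
force: [-0.4, -1.2, -0.4]
finger_gap: 0.7
```

Request:
{"method": "play_rows", "body": {
  "steps": [
    [[0,0,0,0,0,0],[0,0,0,0,0,0]]
  ]
}}

```text
t: 20.45
tcp_pos: [0.4602, 0.3149, 0.2099]
tool_rot: [0.993, -0.12, -0.0, -0.001]
force: [-0.3, -0.3, 0.4]
finger_gap: 0.7
```

Run:
```python
from place import *
st();w=snap('wrist','w12')
for l in ['wedge_grip','wedge_tip']:
    print(l,[(np.round(k['point'],1),round(k['score'],2),at(w,k['point'],.017)) for k in manip.pinpoint(l,w)][:2])
cv2.imwrite('pics/w12c.png',cv2.resize(w['img'][40:330,190:370],None,fx=2,fy=2,interpolation=cv2.INTER_CUBIC)[:,:,::-1])
```

```text
t 20.45 q [0.399 0.497 1.651 0.002 0.993 2.209] p [0.4602 0.3149 0.2099] z [[0.971, -0.238, -0.001], [-0.238, -0.971, -0.001], [-0.0, 0.001, -1.0]] F [-0.3 -0.3  0.4] M [ 0.02 -0.02  0.02] g 0.7
wedge_grip [(array([277.5, 202. ]), 0.77, array([0.4482, 0.32  , 0.017 ]))]
wedge_tip [(array([268.1,  20.5]), 0.9, array([0.6088, 0.2884, 0.017 ]))]
```

View pics/w12.png

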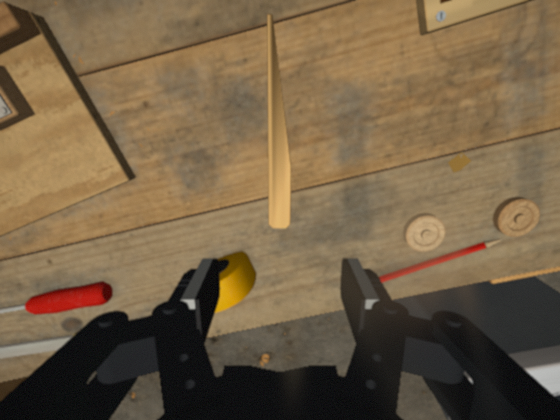

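View pics/w12c.png

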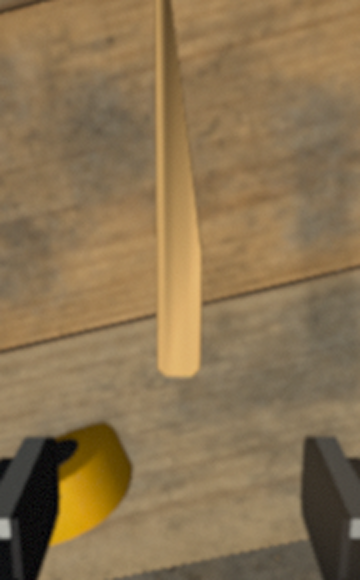

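Run:
```python
from place import *
w=snap('wrist');c=lambda x,y:np.array([190+(x+.5)/2-.5,40+(y+.5)/2-.5])
a=at(w,c(157,20),.034);b=at(w,c(158,360),.034);print('straight edge',a,b,np.degrees(np.arctan2(*(a-b)[1::-1])))
a2=at(w,(267.3,17),.034);print(a2,np.degrees(np.arctan2(*(a2-b)[1::-1])))
print('right edge',at(w,c(200,260),.034),at(w,c(199,360),.034),'butt',at(w,c(179,376),.034))
```

```text
straight edge [0.5848 0.2928 0.034 ] [0.438  0.3308 0.034 ] -14.51899957444687
[0.608  0.2875 0.034 ] -14.296024164478776
right edge [0.4816 0.2989 0.034 ] [0.433  0.3111 0.034 ] butt [0.4272 0.3228 0.034 ]
```

Run:
```python
from place import *
p,r=plan([.4445,.3208,.045],down(-14.2),6)
```

```text
[[-0.0029, -0.0004, 0.0275, -0.02, 0.01, 0.03], [-0.0029, -0.0004, 0.0275, -0.01, 0.01, 0.03], [-0.0029, -0.0004, 0.0275, -0.02, 0.01, 0.04], [-0.0029, -0.0004, 0.0275, -0.02, 0.02, 0.03], [-0.0029, -0.0004, 0.0275, -0.02, 0.01, 0.03], [-0.003, -0.0005, 0.0275, -0.01, 0.01, 0.03]]
```

Request:
{"method": "play_rows", "body": {
  "steps": [
    [[-0.0029,-0.0004,0.0275,0,0,0.04],[-0.0029,-0.0004,0.0275,0,0,0.04],[-0.0029,-0.0004,0.0275,0,0,0.04],[-0.0029,-0.0004,0.0275,0,0,0.04],[-0.0029,-0.0004,0.0275,0,0,0.04],[-0.0029,-0.0004,0.0275,0,0,0.04],[0,0,0,0,0,0],[0,0,0,0,0,0]]
  ],
  "fingers": 0.45
}}

```text
t: 21.65
tcp_pos: [0.4448, 0.3214, 0.0456]
tool_rot: [0.992, -0.124, -0.0, -0.001]
force: [-0.3, -0.4, 0.1]
finger_gap: 0.456
```

Run:
```python
from place import *
st();w=snap('wrist','w13');w=snap('scene','s13')
im=cv2.imread('pics/s13.png');cv2.imwrite('pics/s13c.png',cv2.resize(im[190:340,200:350],None,fx=4,fy=4,interpolation=cv2.INTER_CUBIC)[:600])
```

```text
t 21.65 q [0.421 0.755 1.768 0.004 0.617 2.237] p [0.4448 0.3214 0.0456] z [[0.969, -0.246, -0.001], [-0.246, -0.969, -0.003], [0.0, 0.003, -1.0]] F [-0.3 -0.4  0.1] M [ 0.04 -0.07  0.03] g 0.456
```

View pics/w13.png

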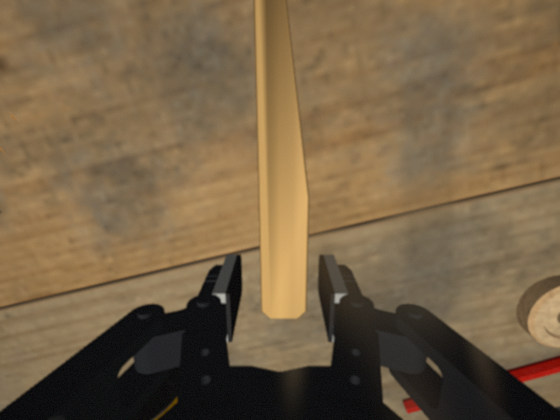

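View pics/s13c.png

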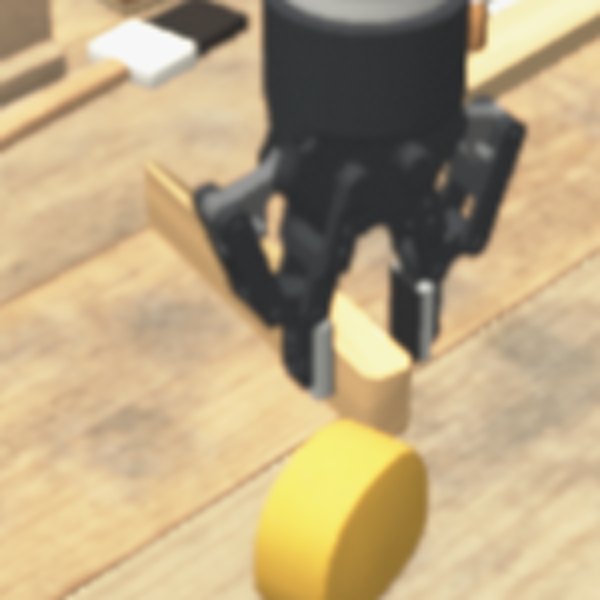

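Run:
```python
from place import *
w=snap('wrist');s=manip.sense();Rt=R.from_quat(s['tool_rot'])
for u in [(285,318),(261,240),(308,240),(307,190),(257,20)]: print(Rt.inv().apply(at(w,u,.034)-s['tcp_pos']))
```

```text
[-0.0181  0.003   0.0121]
[ 0.0229 -0.0079  0.0122]
[0.0229 0.0131 0.0121]
[0.0459 0.0121 0.0121]
[ 0.109  -0.0076  0.0122]
```

Request:
{"method": "play_rows", "body": {
  "steps": [
    [[0,0,0.005,0,0,0],[0,0,0.005,0,0,0],[0,0,0.003,0,0,0],[0,0,0,0,0,0]]
  ]
}}

```text
t: 22.3
tcp_pos: [0.4436, 0.3214, 0.0315]
tool_rot: [0.992, -0.124, -0.001, -0.001]
force: [0.2, -0.5, 0.9]
finger_gap: 0.45
```

Request:
{"method": "play_rows", "body": {
  "steps": [
    [[0,0.002,0,0,0,0],[0,0,0,0,0,0],[0,0,0,0,0,0],[0,0,0,0,0,0],[0,0,0,0,0,0]]
  ],
  "fingers": 0,
  "squeeze": 80
}}

```text
t: 22.92
tcp_pos: [0.4434, 0.3195, 0.0321]
tool_rot: [0.992, -0.124, -0.001, -0.001]
force: [-0.0, -0.4, 2.9]
finger_gap: 0.245
```

Run:
```python
from place import *
st();w=snap('wrist','w14');s=manip.sense();Rt=R.from_quat(s['tool_rot'])
```

```text
t 22.93 q [0.419 0.778 1.776 0.004 0.588 2.234] p [0.4434 0.3195 0.0321] z [[0.969, -0.246, -0.001], [-0.246, -0.969, -0.002], [-0.001, 0.002, -1.0]] F [-0.  -0.4  2.9] M [-0.16  0.04  0.03] g 0.245
```

View pics/w14.png

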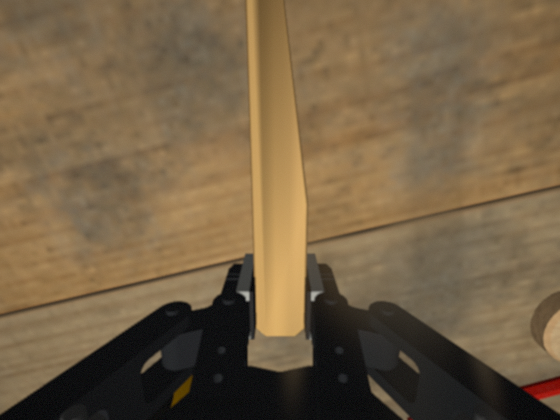

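Run:
```python
from place import *
s=manip.sense();p0=s['tcp_pos'];r0=R.from_quat(s['tool_rot'])
p,r=plan(p0+[0,0,.088],r0,2,p0,r0)
T=jig([-.217,.0655,.12]);print(T)
p,r=plan(T,down(1.8),8,p,r);print(p)
```

```text
[[-0.0001, -0.0001, -0.044, 0, 0, 0.0], [0, -0.0001, -0.044, 0, 0, 0.0]]
[0.4006 0.1001 0.12  ]
[[0.0016, 0.0279, 0, -0.01, 0.01, -2.0], [0.0005, 0.028, -0.0001, -0.02, 0.01, -2.01], [-0.0004, 0.0279, 0, -0.01, 0.01, -2.0], [-0.0013, 0.0279, -0.0001, -0.02, 0, -2.0], [-0.0024, 0.0279, 0, -0.01, 0.01, -2.0], [-0.0033, 0.0277, 0, -0.02, 0.01, -2.01], [-0.0043, 0.0277, 0, -0.01, 0.01, -2.0], [-0.0052, 0.0274, 0, -0.02, 0.01, -2.0]]
[0.4007 0.1001 0.12  ]
```

Request:
{"method": "play_rows", "body": {
  "steps": [
    [[0,0,-0.022,0,0,0],[0,0,-0.033,0,0,0],[0,0,-0.033,0,0,0]]
  ]
}}

```text
t: 23.35
tcp_pos: [0.443, 0.3192, 0.1202]
tool_rot: [0.992, -0.124, -0.001, -0.001]
force: [-0.3, 0.4, -1.2]
finger_gap: 0.244
```

Request:
{"method": "play_rows", "body": {
  "steps": [
    [[0.0015,0.0279,0,0,0,-2],[0.0005,0.0279,0,0,0,-2],[-0.0004,0.0279,0,0,0,-2],[-0.0014,0.0279,0,0,0,-2],[-0.0024,0.0279,0,0,0,-2],[-0.0033,0.0277,0,0,0,-2],[-0.0043,0.0277,0,0,0,-2],[-0.0052,0.0274,0,0,0,-2],[0,0,0,0,0,0],[0,0,0,0,0,0]]
  ]
}}

```text
t: 24.6
tcp_pos: [0.4008, 0.1004, 0.1194]
tool_rot: [1.0, 0.015, -0.0, -0.001]
force: [0.1, -0.5, -0.2]
finger_gap: 0.242
```

Run:
```python
from place import *
st();w=snap('wrist','w15');s=snap('scene','s15');t=snap('top','t15')
cv2.imwrite('pics/s15c.png',cv2.resize(s['img'][140:290,210:400],None,fx=4,fy=4,interpolation=cv2.INTER_CUBIC)[:,:,::-1])
```

```text
t 24.6 q [-0.028  0.518  2.075  0.005  0.549  1.508] p [0.4008 0.1004 0.1194] z [[1.0, 0.03, -0.001], [0.03, -1.0, -0.002], [-0.001, 0.002, -1.0]] F [ 0.1 -0.5 -0.2] M [-0.    0.01 -0.  ] g 0.242
```

View pics/w15.png

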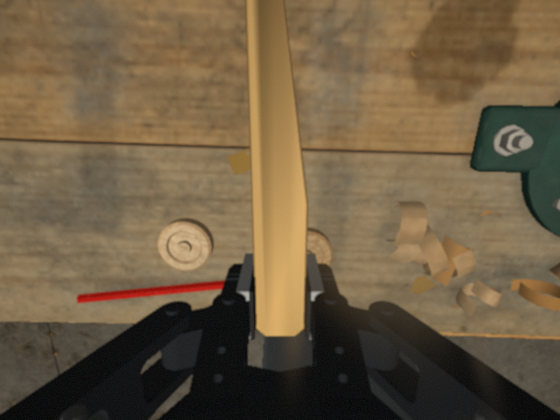

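View pics/s15c.png

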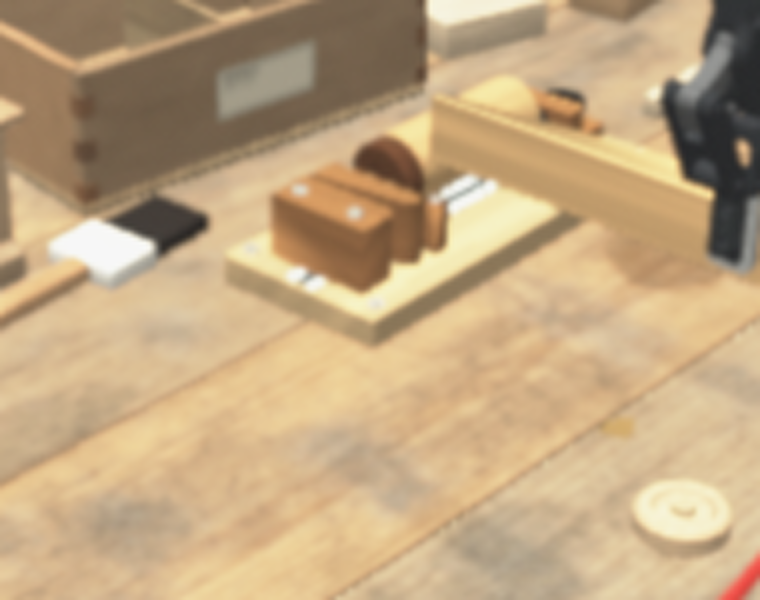

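View pics/t15.png

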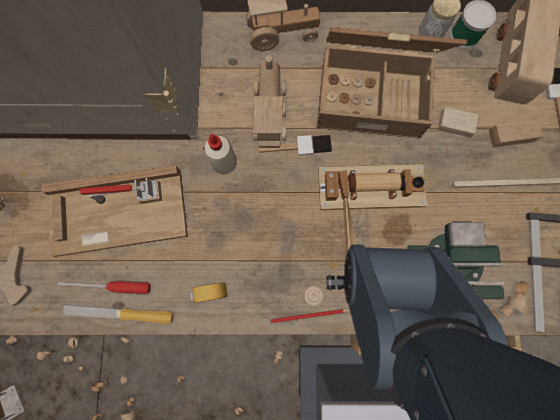

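Request:
{"method": "play_rows", "body": {
  "steps": [
    [[0,0,0.02,0,0,0],[0,0,0.02,0,0,0],[0,0,0.018,0,0,0],[0,0,0,0,0,0]]
  ]
}}

```text
t: 25.25
tcp_pos: [0.3999, 0.1008, 0.0606]
tool_rot: [1.0, 0.016, -0.002, -0.001]
force: [-0.4, 0.3, -0.7]
finger_gap: 0.244
```

Run:
```python
from place import *
st();t=snap('top','t16');s=snap('scene','s16')
S=manip.sense();Rt=R.from_quat(S['tool_rot'])
pt=lambda X:S['tcp_pos']+Rt.apply(X)
im=cv2.resize(t['img'][150:220,312:412],None,fx=7,fy=7,interpolation=cv2.INTER_CUBIC)[:,:,::-1].copy()
for X in [pt([.169,-.011,.0321-.034]),pt([.169,-.007,.0321-.034]),pt([.108,-.011,.0321-.034]),pt([.108,.0,.0321-.034]),jig([-.024,.0795,.055]),jig([.028,.0795,.055]),jig([-.028,.0693,.055])]:
    u=(proj(t,X)-[312,150]+.5)*7-.5;cv2.circle(im,tuple(int(round(k)) for k in u),2,(0,255,0),-1)
cv2.imwrite('pics/t16c.png',im)
cv2.imwrite('pics/s16c.png',cv2.resize(s['img'][140:290,210:400],None,fx=4,fy=4,interpolation=cv2.INTER_CUBIC)[:,:,::-1])
```

```text
t 25.25 q [-0.027  0.66   2.106  0.006  0.378  1.506] p [0.3999 0.1008 0.0606] z [[0.999, 0.032, -0.003], [0.032, -0.999, -0.002], [-0.003, 0.002, -1.0]] F [-0.4  0.3 -0.7] M [-0.01  0.08  0.02] g 0.244
```

View pics/t16c.png

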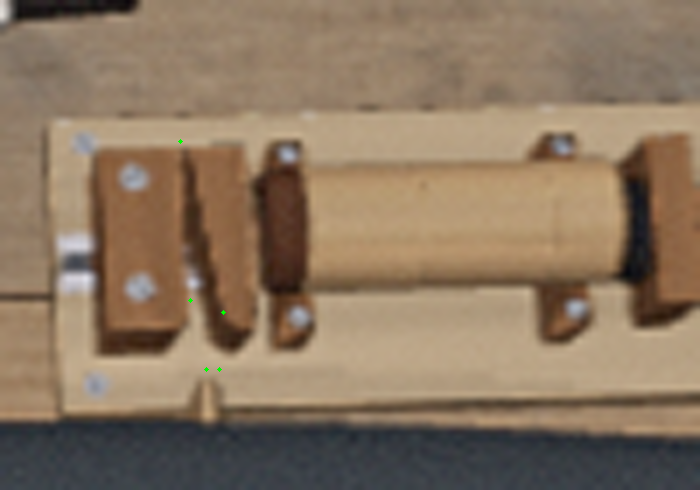

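View pics/s16c.png

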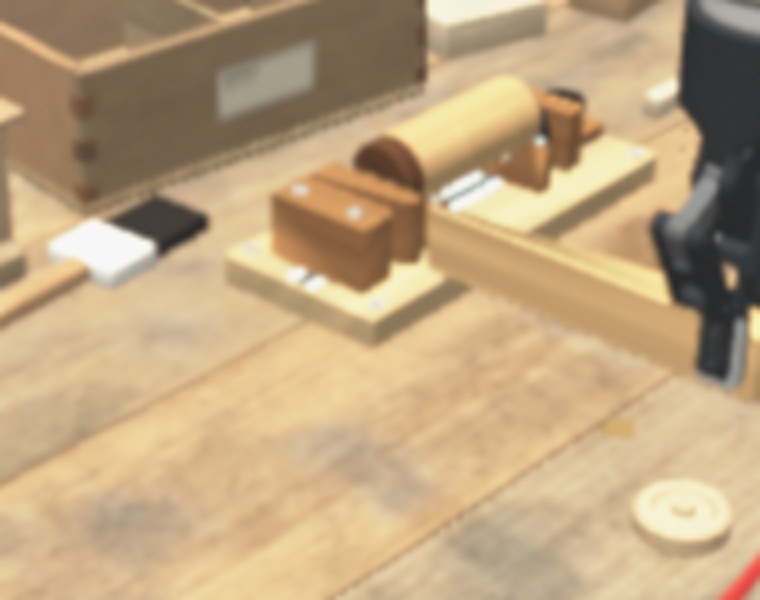

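Request:
{"method": "play_rows", "body": {
  "steps": [
    [[0,0,0.005,0,0,0],[0,0,0.003,0,0.15,0],[0,0,0,0,0,0],[0,0,0,0,0,0]]
  ]
}}

```text
t: 25.85
tcp_pos: [0.4004, 0.1002, 0.0536]
tool_rot: [1.0, 0.015, 0.001, -0.001]
force: [-0.4, -1.2, -0.6]
finger_gap: 0.24
```

Run:
```python
from place import *
st();S=manip.sense()
c,s=np.cos(th),np.sin(th);d=S['tcp_pos'][:2]-[cx,cy];print('jig',c*d[0]+s*d[1],-s*d[0]+c*d[1])
```

```text
t 25.85 q [-0.029  0.678  2.111  0.007  0.351  1.505] p [0.4004 0.1002 0.0536] z [[1.0, 0.031, 0.002], [0.031, -1.0, -0.002], [0.002, 0.002, -1.0]] F [-0.4 -1.2 -0.6] M [-0.01  0.04  0.01] g 0.24
jig -0.2172093041953737 0.0656144670050249
```

Request:
{"method": "play_rows", "body": {
  "steps": [
    [[0.007,0,0,0,0,0],[0.007,0,0,0,0,0],[0.007,0,0,0,0,0],[0.007,0,0,0,0,0],[0.007,0,0,0,0,0],[0,0,0,0,0,0],[0,0,0,0,0,0]]
  ]
}}

```text
t: 26.72
tcp_pos: [0.435, 0.1013, 0.0535]
tool_rot: [1.0, 0.015, 0.0, -0.001]
force: [0.9, -0.2, -1.8]
finger_gap: 0.243
```

Run:
```python
from place import *
st();t=snap('top','t17');s=snap('scene','s17')
cv2.imwrite('pics/t17c.png',cv2.resize(t['img'][150:220,312:412],None,fx=7,fy=7,interpolation=cv2.INTER_CUBIC)[:,:,::-1])
cv2.imwrite('pics/s17c.png',cv2.resize(s['img'][140:290,210:400],None,fx=4,fy=4,interpolation=cv2.INTER_CUBIC)[:,:,::-1])
```

```text
t 26.73 q [-0.024  0.687  2.025  0.006  0.429  1.511] p [0.435  0.1013 0.0535] z [[1.0, 0.031, 0.001], [0.031, -1.0, -0.002], [0.001, 0.002, -1.0]] F [ 0.9 -0.2 -1.8] M [-0.03  0.08 -0.  ] g 0.243
```

View pics/t17c.png

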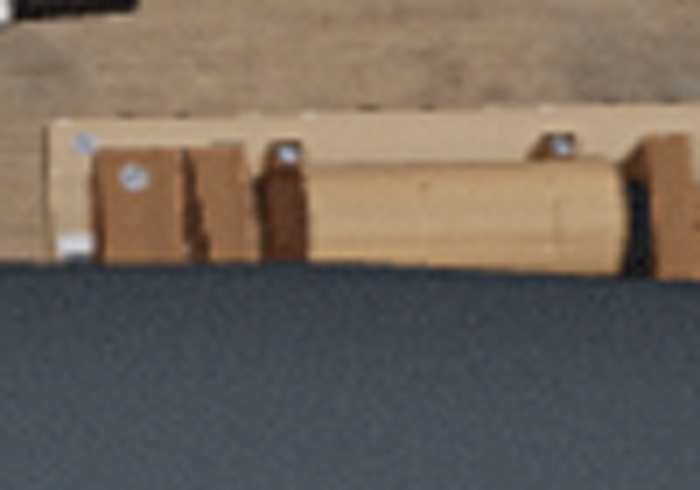

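View pics/s17c.png

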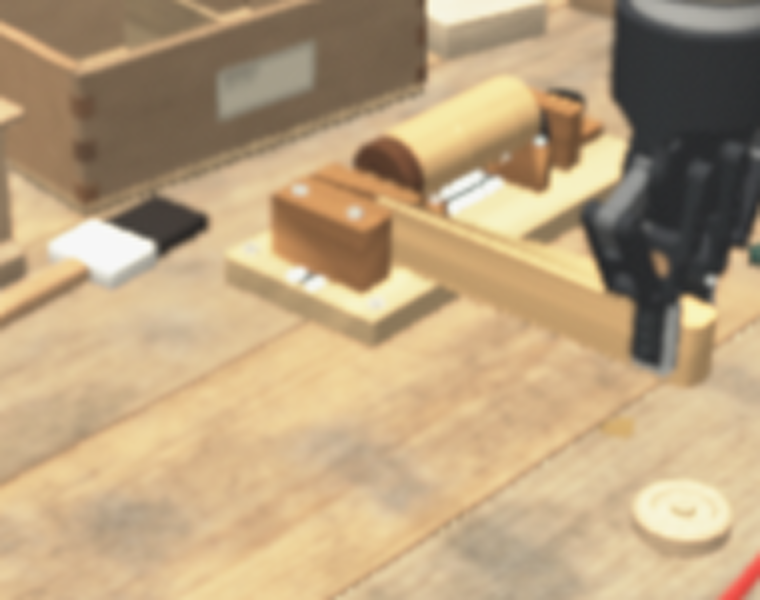

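Request:
{"method": "play_rows", "body": {
  "steps": [
    [[0,-0.001,0,0,0,0],[0,0,0,0,0,0],[0,0,0,0,0,0]]
  ]
}}

```text
t: 27.2
tcp_pos: [0.4353, 0.1023, 0.0535]
tool_rot: [1.0, 0.016, 0.001, -0.001]
force: [0.8, 0.1, -0.7]
finger_gap: 0.243
```

Request:
{"method": "play_rows", "body": {
  "steps": [
    [[0,-0.001,0,0,0,0],[0,0,0,0,0,0],[0,0,0,0,0,0]]
  ]
}}

```text
t: 27.58
tcp_pos: [0.4353, 0.1033, 0.0535]
tool_rot: [1.0, 0.016, 0.001, -0.001]
force: [0.1, 0.7, -1.1]
finger_gap: 0.246
```

```bash
python3 -c "
from place import *
st()"
```

```text
t 27.57 q [-0.019  0.687  2.024  0.006  0.429  1.515] p [0.4353 0.1033 0.0535] z [[1.0, 0.031, 0.002], [0.031, -1.0, -0.002], [0.002, 0.002, -1.0]] F [ 0.1  0.7 -1.1] M [-0.03  0.02 -0.01] g 0.246
```

Request:
{"method": "play_rows", "body": {
  "steps": [
    [[0,-0.001,0,0,0,0],[0,0,0,0,0,0],[0,0,0,0,0,0]]
  ]
}}

```text
t: 27.95
tcp_pos: [0.4353, 0.1041, 0.0535]
tool_rot: [1.0, 0.015, 0.001, -0.001]
force: [-0.9, -1.9, 0.3]
finger_gap: 0.244
```

```bash
python3 -c "
from place import *
st()"
```

```text
t 27.95 q [-0.017  0.687  2.023  0.006  0.43   1.518] p [0.4353 0.1041 0.0535] z [[1.0, 0.03, 0.001], [0.03, -1.0, -0.002], [0.001, 0.002, -1.0]] F [-0.9 -1.9  0.3] M [-0.43  0.04 -0.4 ] g 0.244
```

Request:
{"method": "play_rows", "body": {
  "steps": [
    [[0,-0.001,0,0,0,0],[0,0,0,0,0,0],[0,0,0,0,0,0]]
  ]
}}

```text
t: 28.32
tcp_pos: [0.4352, 0.105, 0.0535]
tool_rot: [1.0, 0.015, 0.001, -0.001]
force: [-0.3, -5.4, -0.1]
finger_gap: 0.244
```

```bash
python3 -c "
from place import *
st()"
```

```text
t 28.32 q [-0.015  0.687  2.023  0.006  0.43   1.521] p [0.4352 0.105  0.0535] z [[1.0, 0.029, 0.001], [0.029, -1.0, -0.002], [0.001, 0.002, -1.0]] F [-0.3 -5.4 -0.1] M [-0.84  0.13 -0.78] g 0.244
```

Request:
{"method": "play_rows", "body": {
  "steps": [
    [[0,0.001,0,0,0,0],[0.007,0,0,0,0,0],[0.007,0,0,0,0,0],[0.007,0,0,0,0,0],[0,0,0,0,0,0],[0,0,0,0,0,0]]
  ]
}}

```text
t: 29.08
tcp_pos: [0.4573, 0.1049, 0.0537]
tool_rot: [1.0, 0.015, 0.002, -0.001]
force: [1.2, -3.8, -1.1]
finger_gap: 0.243
```

```bash
python3 -c "
from place import *
st()"
```

```text
t 29.07 q [-0.015  0.695  1.97   0.005  0.472  1.521] p [0.4573 0.1049 0.0537] z [[1.0, 0.031, 0.004], [0.031, -1.0, -0.002], [0.004, 0.002, -1.0]] F [ 1.2 -3.8 -1.1] M [-0.69 -0.18 -0.54] g 0.243
```

```bash
cat >> h.py <<'E'
def favg(n=6):
    F=[];M=[];P=[];Q=[]
    for i in range(n):
        manip.snapshot('wrist');s=manip.sense();F.append(s['force']);M.append(s['ft_torque']);P.append(s['tcp_pos']);Q.append(R.from_quat(s['tool_rot']).as_matrix()[:,0])
    F,M,P,Q=map(lambda a:np.mean(a,0),(F,M,P,Q))
    print('t',round(s['t'],2),'F',F.round(2),'M',M.round(3),'P',P.round(4),'x',Q.round(4),'lever',round(M[2]/F[1],3))
E
python3 -c "
from place import *
favg(8)"
```

```text
t 29.48 F [ 1.36 -4.21 -0.47] M [-0.711 -0.183 -0.558] P [0.4566 0.1049 0.0536] x [0.9995 0.0308 0.0024] lever 0.133
```

Request:
{"method": "play_rows", "body": {
  "steps": [
    [[0,0.002,0,0,0,-0.6],[0,0,0,0,0,0],[0,0,0,0,0,0],[0,0,0,0,0,0]]
  ]
}}

```text
t: 29.98
tcp_pos: [0.456, 0.103, 0.0535]
tool_rot: [1.0, 0.021, 0.0, -0.001]
force: [-0.6, -2.6, -0.6]
finger_gap: 0.244
```

```bash
python3 -c "
from place import *
favg(6)"
```

```text
t 30.27 F [-0.24 -2.27 -0.09] M [-0.417  0.001 -0.389] P [0.456  0.103  0.0535] x [0.9991 0.0417 0.0009] lever 0.172
```

Request:
{"method": "play_rows", "body": {
  "steps": [
    [[0,-0.0005,0,0,0,0.3],[0.006,0,0,0,0,0],[0.006,0,0,0,0,0],[0.006,0,0,0,0,0],[0.006,0,0,0,0,0],[0,0,0,0,0,0],[0,0,0,0,0,0]]
  ]
}}

```text
t: 31.15
tcp_pos: [0.4806, 0.1043, 0.0536]
tool_rot: [1.0, 0.018, 0.001, -0.001]
force: [-0.4, -1.5, 0.0]
finger_gap: 0.242
```

```bash
python3 -c "
from place import *
favg(6)"
```

```text
t 31.45 F [ 0.39 -1.29 -0.65] M [-0.211 -0.037 -0.184] P [0.4803 0.1043 0.0536] x [0.9993 0.0362 0.0019] lever 0.142
```

Request:
{"method": "play_rows", "body": {
  "steps": [
    [[0.005,0,0.001,0,0,0],[0.005,0,0.001,0,0,0],[0.005,0,0,0,0,0],[0.005,0,0,0,0,0],[0,0,0,0,0,0],[0,0,0,0,0,0]]
  ]
}}

```text
t: 32.2
tcp_pos: [0.5007, 0.105, 0.0517]
tool_rot: [1.0, 0.018, 0.001, -0.001]
force: [0.1, -0.3, -0.8]
finger_gap: 0.239
```

```bash
python3 -c "
from place import *
favg(4);snap('wrist','w18');s=snap('scene','s18')
cv2.imwrite('pics/s18c.png',cv2.resize(s['img'][140:290,210:400],None,fx=4,fy=4,interpolation=cv2.INTER_CUBIC)[:,:,::-1])
"
```

```text
t 32.4 F [ 0.13 -1.22 -0.35] M [-0.218 -0.014 -0.187] P [0.5005 0.105  0.0517] x [0.9993 0.0362 0.0022] lever 0.153
```

View pics/w18.png

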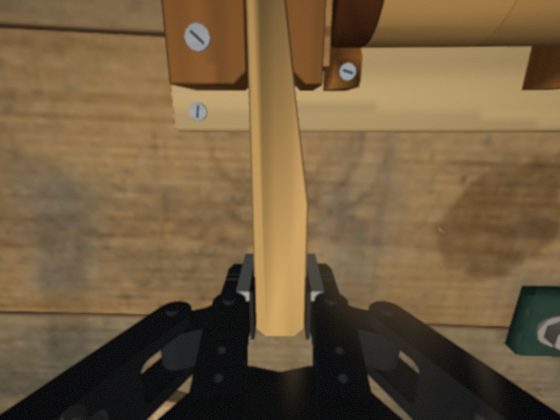

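View pics/s18c.png

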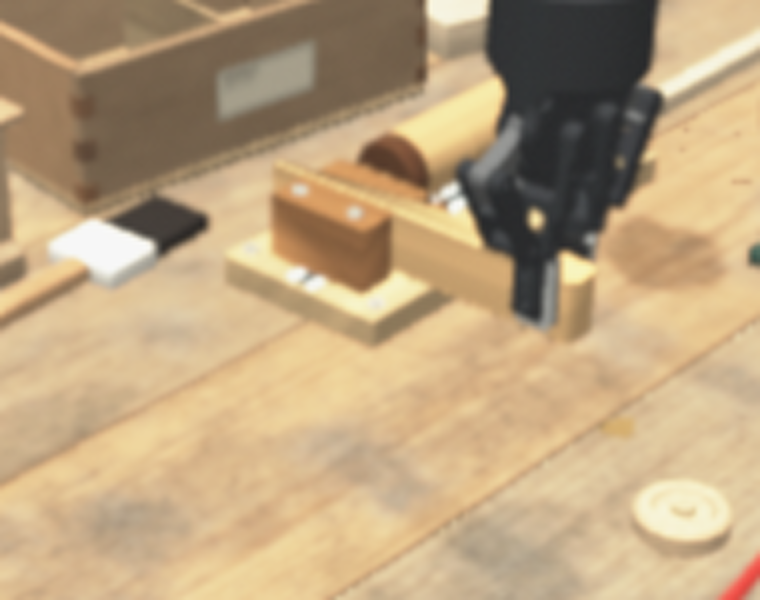

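```bash
python3 -c "
from place import *
s=snap('scene');S=manip.sense();Rt=R.from_quat(S['tool_rot']);pt=lambda X:S['tcp_pos']+Rt.apply(X)
im=cv2.resize(s['img'][140:240,250:350],None,fx=6,fy=6,interpolation=cv2.INTER_CUBIC)[:,:,::-1].copy()
def dot(X,c):
    u=(proj(s,X)-[250,140]+.5)*6-.5;cv2.circle(im,tuple(int(round(k)) for k in u),3,c,-1)
for x in (.169,.12,.08): dot(pt([x,-.011,-.0019]),(0,255,0))
dot(pt([.169,-.011,.032]),(0,255,255))
for X in [(-.028,.0795,.055),(.028,.0795,.055),(.028,.1045,.055),(-.028,.1045,.055),(.05,.12,.018),(-.05,.12,.018)]: dot(jig(X),(0,0,255))
cv2.imwrite('pics/s19.png',im)
"
```

```text
(no output)
```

View pics/s19.png

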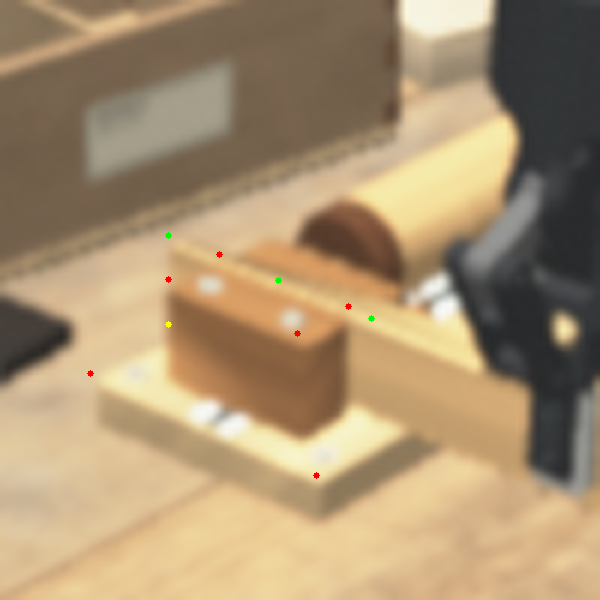

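Request:
{"method": "play_rows", "body": {
  "steps": [
    [[0.004,0,0.001,0,0,0],[0,0,0,0,0,0],[0,0,0,0,0,0]]
  ]
}}

```text
t: 32.92
tcp_pos: [0.5045, 0.1052, 0.0506]
tool_rot: [1.0, 0.018, 0.001, -0.001]
force: [-0.2, -1.7, -0.7]
finger_gap: 0.241
```

```bash
python3 -c "
from place import *
favg(5)"
```

```text
t 33.17 F [ 0.26 -1.17 -0.95] M [-0.244 -0.019 -0.178] P [0.5044 0.1052 0.0506] x [0.9993 0.0362 0.0019] lever 0.152
```

Request:
{"method": "play_rows", "body": {
  "steps": [
    [[0.004,0,0.0007,0,0,0],[0,0,0,0,0,0],[0,0,0,0,0,0]]
  ]
}}

```text
t: 33.55
tcp_pos: [0.5086, 0.1053, 0.0499]
tool_rot: [1.0, 0.018, 0.001, -0.001]
force: [1.2, -1.3, -0.1]
finger_gap: 0.241
```

```bash
python3 -c "
from place import *
favg(5)"
```

```text
t 33.8 F [ 1.02 -1.01 -0.69] M [-0.228 -0.042 -0.202] P [0.5085 0.1053 0.05  ] x [0.9993 0.0363 0.0021] lever 0.201
```

Request:
{"method": "play_rows", "body": {
  "steps": [
    [[0.002,0,0,0,0,0],[0.002,0,0,0,0,0],[0.002,0,0,0,0,0],[0,0,0,0,0,0],[0,0,0,0,0,0]]
  ]
}}

```text
t: 34.42
tcp_pos: [0.5147, 0.1055, 0.0499]
tool_rot: [1.0, 0.018, 0.001, -0.001]
force: [-0.1, -0.4, -1.6]
finger_gap: 0.244
```

```bash
python3 -c "
from place import *
favg(4)"
```

```text
t 34.62 F [ 0.02 -1.09 -1.06] M [-0.21  -0.01  -0.154] P [0.5146 0.1055 0.0499] x [0.9993 0.0362 0.0024] lever 0.141
```

Request:
{"method": "play_rows", "body": {
  "steps": [
    [[0.002,0,0,0,0,0],[0.002,0,0,0,0,0],[0.002,0,0,0,0,0],[0,0,0,0,0,0],[0,0,0,0,0,0]]
  ]
}}

```text
t: 35.25
tcp_pos: [0.5207, 0.1058, 0.0499]
tool_rot: [1.0, 0.018, 0.001, -0.001]
force: [1.1, -1.0, -1.8]
finger_gap: 0.245
```

```bash
python3 -c "
from place import *
favg(4);snap('wrist','w20')"
```

```text
t 35.45 F [ 0.02 -1.17 -1.15] M [-0.234  0.013 -0.159] P [0.5206 0.1058 0.05  ] x [0.9993 0.0362 0.0024] lever 0.135
```

View pics/w20.png

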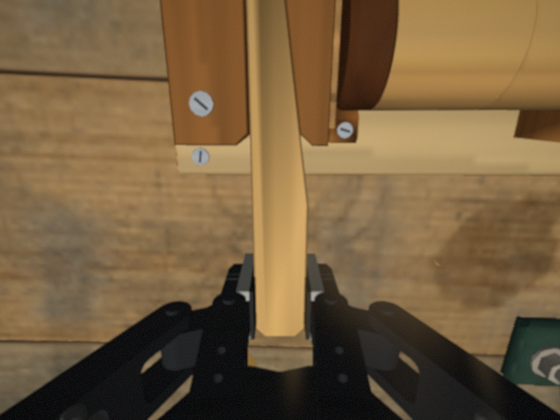

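Request:
{"method": "play_rows", "body": {
  "steps": [
    [[0.002,0,0,0,0,0],[0.002,0,0,0,0,0],[0.001,0,0,0,0,0],[0,0,0,0,0,0]]
  ]
}}

```text
t: 36.0
tcp_pos: [0.5246, 0.106, 0.0499]
tool_rot: [1.0, 0.018, 0.0, -0.001]
force: [-2.4, -1.3, 2.6]
finger_gap: 0.243
```

```bash
python3 -c "
from place import *
favg(3)"
```

```text
t 36.15 F [-3.44 -1.05  1.94] M [-0.217  0.461 -0.258] P [0.5247 0.106  0.0499] x [0.9993 0.0361 0.0004] lever 0.246
```

Request:
{"method": "play_rows", "body": {
  "steps": [
    [[0.002,0,0,0,0,0],[0.002,0,0,0,0,0],[0.001,0,0,0,0,0],[0,0,0,0,0,0]]
  ]
}}

```text
t: 36.65
tcp_pos: [0.5293, 0.1063, 0.0499]
tool_rot: [1.0, 0.018, -0.0, -0.001]
force: [-6.5, 0.3, 2.9]
finger_gap: 0.244
```

```bash
python3 -c "
from place import *
favg(3)"
```

```text
t 36.8 F [-4.91 -0.25  3.09] M [-0.184  0.73  -0.352] P [0.5292 0.1063 0.0499] x [ 0.9994  0.0359 -0.0008] lever 1.401
```

```bash
python3 -c "
from place import *
snap('wrist','w21');s=snap('scene','s21');t=snap('top','t21')
cv2.imwrite('pics/s21c.png',cv2.resize(s['img'][140:250,250:390],None,fx=5.4,fy=5.4,interpolation=cv2.INTER_CUBIC)[:,:,::-1])
cv2.imwrite('pics/t21c.png',cv2.resize(t['img'][150:220,312:432],None,fx=6,fy=6,interpolation=cv2.INTER_CUBIC)[:,:,::-1])
favg(3)
"
```

```text
t 37.1 F [-5.6  -0.42  4.23] M [-0.2    0.747 -0.341] P [0.5292 0.1063 0.0499] x [ 0.9994  0.036  -0.0008] lever 0.812
```

View pics/w21.png

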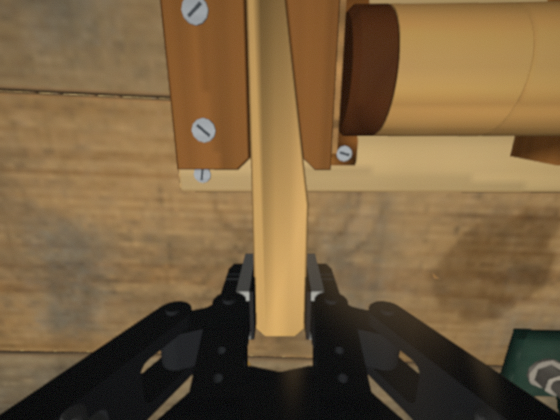

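View pics/s21c.png

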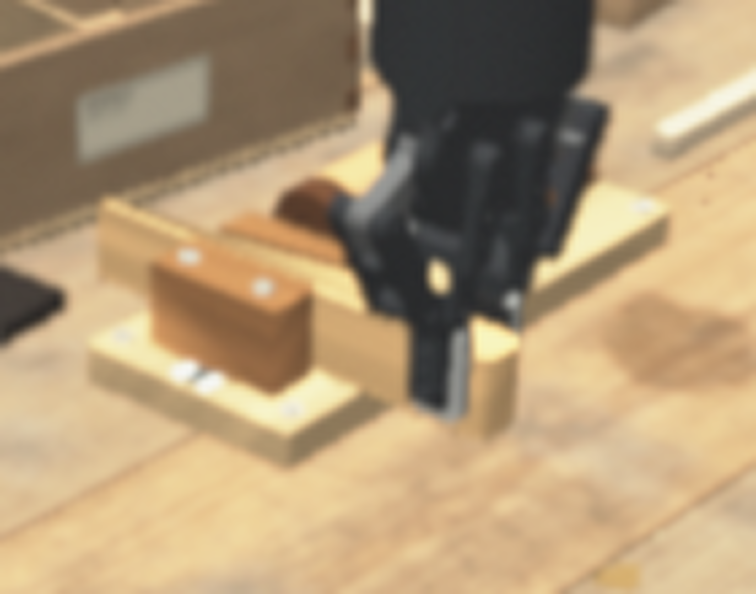

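View pics/t21c.png

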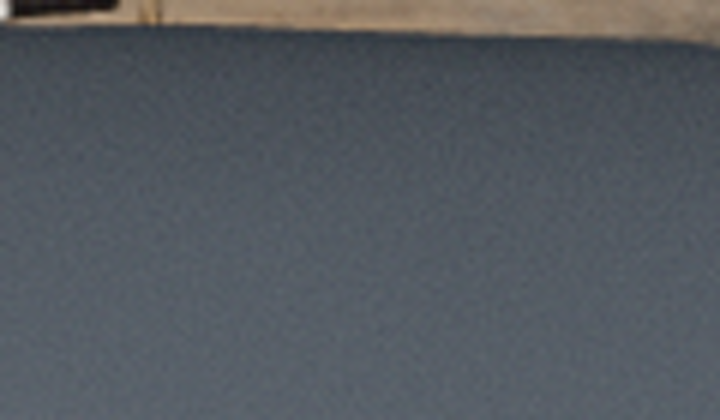

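```bash
python3 -c "
from place import *
w=snap('wrist')
def J(X):
    c,s=np.cos(np.radians(2)),np.sin(np.radians(2));d=X[:2]-[cx,cy];return np.array([c*d[0]+s*d[1],-s*d[0]+c*d[1],X[2]]).round(4)
for n,u,z in [('eb slot edge',(248,150),.055),('eb far',(247,10),.055),('fol slot mouth',(305,155),.055),('fol slot far',(288,10),.055),('fol cork near',(331,160),.055),('fol cork far',(329,10),.055),('cap left near',(342,120),.052),('cap top left',(347,70),.072),('screw',(345,154),.046),('cap/wood boundary top',(396,70),.072)]: print(n,J(at(w,u,z)))
"
```

```text
eb slot edge [-0.0236  0.0785  0.055 ]
eb far [0.0192 0.0774 0.055 ]
fol slot mouth [-0.0253  0.0583  0.055 ]
fol slot far [0.0192 0.0647 0.055 ]
fol cork near [-0.0271  0.049   0.055 ]
fol cork far [0.0192 0.052  0.055 ]
cap left near [-0.0135  0.0453  0.052 ]
cap top left [0.0005 0.0486 0.072 ]
screw [-0.0262  0.0423  0.046 ]
cap/wood boundary top [0.0004 0.035  0.072 ]
```

Request:
{"method": "play_rows", "body": {
  "steps": [
    [[0.001,0,0,0,0,0],[0.001,0,0,0,0,0],[0,0,0,0,0,0],[0,0,0,0,0,0]]
  ]
}}

```text
t: 37.65
tcp_pos: [0.5306, 0.1064, 0.05]
tool_rot: [1.0, 0.018, -0.001, -0.001]
force: [-6.2, -0.6, 5.2]
finger_gap: 0.242
```

```bash
python3 -c "
from place import *
favg(6)"
```

```text
t 37.95 F [-6.56 -0.05  5.17] M [-0.237  0.872 -0.355] P [0.5306 0.1064 0.05  ] x [ 0.9994  0.0359 -0.0021] lever 7.337
```

Request:
{"method": "play_rows", "body": {
  "steps": [
    [[0,0,-0.0002,0,0.2,0],[0,0,0,0,0,0],[0,0,0,0,0,0]]
  ]
}}

```text
t: 38.33
tcp_pos: [0.5306, 0.1064, 0.0499]
tool_rot: [1.0, 0.018, 0.001, -0.001]
force: [-5.1, -1.3, 4.4]
finger_gap: 0.242
```

```bash
python3 -c "
from place import *
favg(6)"
```

```text
t 38.62 F [-5.91 -0.13  3.66] M [-0.209  0.91  -0.326] P [0.5306 0.1064 0.0499] x [0.9994 0.0359 0.0012] lever 2.533
```

```bash
python3 -c "
from place import *
snap('scene','s22');snap('wrist','w22');favg(2);st()"
```

```text
t 38.83 F [-5.62 -0.12  3.73] M [-0.273  0.912 -0.357] P [0.5306 0.1064 0.0499] x [0.9994 0.0359 0.0012] lever 3.055
t 38.83 q [-0.01   0.742  1.787  0.005  0.612  1.521] p [0.5306 0.1064 0.0499] z [[0.999, 0.036, 0.001], [0.036, -0.999, -0.003], [0.001, 0.003, -1.0]] F [-5.5 -0.2  4. ] M [-0.33  0.94 -0.32] g 0.246
```

View pics/s22.png

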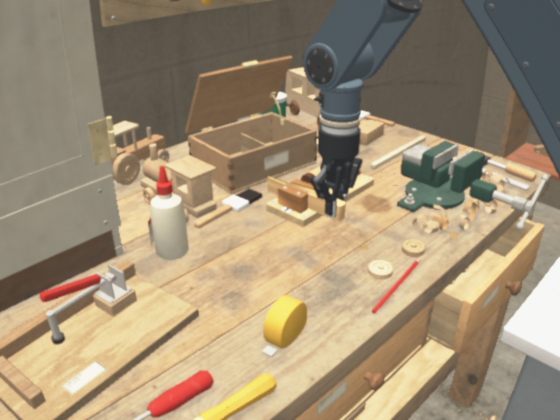

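The scene picture shows the wedge in the slot at (300,195). The bottle (169,225), the brush (240,200) and the wheels (380,268) and (413,247) are where they were. I'm handing in.

```bash
python3 -c "
from station import manip
print(manip.sign_off())"
```

```text
the job is handed in; nothing more can be done
None
```

The boiler is lying in the two V-saddles with its cap towards the follower, and I let go of it there. The wedge is in the slot against the end block and still held at its snug depth. I handed the job in at about 39 s.

**Last checks before hand-in:**
- **Wedge drag:** about 5.6–5.9 N against the push. From that I estimate 6–8 N on the slot faces, or 1.1–1.4 mm of buffer squeeze; I did not measure the squeeze directly.
- **Follower:** about 10.5 mm forward by the camera and 10.1 mm by wedge geometry just before a last 1.4 mm push. Both are inside the 8–17 mm snug range, and the boiler cap showed at the follower's cork face.
- **Hand clearance:** the fingers are about 3 cm short of the cradle base by calculation, and nothing of the hand touches the boiler.
- **Surroundings:** the last scene picture shows the bottle, brush and both wheels where they were.

**What disagreed or stayed uncertain:**
- The scene camera put the cradle several millimetres off from the top and wrist cameras. I used the other two and set the wedge's angle to the end block by feel.
- The wedge rests lightly on the base, with about 4 N upward on the hand, so part of the drag comes from there.
- The arm hid the buffer at the end, so I judged that contact by force and geometry, not by sight.

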